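# Sort left- and right-hand panel rests into their side bins

### The arm

A 6-joint arm with a two-finger parallel gripper is mounted at the origin on a cart in front of the work surface, level with it; the furniture and walls round the work are solid. World frame = base frame: x ahead of the robot, y to its left, z up, the work surface at z = 0. Lengths are in m, angles in degrees, forces in N, time in s.
With the tool pointing down it reaches from about 0.225 to 0.875 m from the base axis. Payload 3.4 kg.
Tool frame: the origin (TCP) lies at the very end of the fingers, on their centre line; the grasp point (between the pads) lies 19 mm behind it (bot.grip_depth is the x of the grasp point in the tool frame, in m); x points along the fingers, y is the direction in which the jaws open and shut, and the axes are right-handed (so a half turn about x gives the same grasp; the last joint's range is limited). The gripper opens to 85 mm and grips with 20 to 120 N. Pads are 22 mm wide; open, the fingers measure 114 mm over their backs; the gripper's body (76 mm by 85 mm) begins 54 mm behind the grasp point. The pads swing forward as they close: fully open they stand 13 mm farther back than shut.
Start: joints at [66.635, 15.808, 86.224, -0, 77.962, -6.933], TCP at [0.163, 0.552, 0.231] pointing down, gripper open.
Joint ranges: [-165.64, 165.64], [-43.16, 119.46], [12.63, 154.43], [-67.54, 247.53], [6.08, 155.33], [-154.97, 154.97]. Speed limits (degrees/s): [147.25, 147.25, 180, 180, 180, 180].

### API

Orientations are given as [roll, pitch, yaw] about the fixed x, y, z axes, in that order (R = Rz(yaw) Ry(pitch) Rx(roll)).
In Python, from workcell import telemetry, optics, bot gives the robot as it stands. The module is installed in compiled form; this text tells all that it offers.
- The arm moves only by the tool jog_arm, never from a script. Its argument "steps" is text: rows parted by semicolons, each of 7 numbers parted by spaces: the turn, a rotation vector about the tool's x, y, z in rad, then the shift along the tool's x, y, z in mm, then the finger opening in mm, from 0 to 85.4. A call has 1 to 8 rows; each row is the pose to reach, as a shift and turn from the pose commanded when the call began, along the tool's axes at that moment; what a row does not reach only later rows make up. A row lasts 1/12 s, in which the tool goes at most 41.7 mm and 7.16 degrees, less where a joint would pass 70% of its speed; a pose out of reach is approached as far as the arm can. A call with a gripper value outside its range is refused whole. The fingers move at their own pace and stop on an object; the grip force is fixed at half the most. Time passes only in rows, so rows that repeat a pose let the fingers close. It gives the time, the measured TCP pose, the force and the opening at its end, in the units of the state.
- telemetry.sense(): the state, without advancing time (a new reading comes with each control period).
- optics.capture(name): name is "side" or "top" or "wrist"; returns (picture, depth): 400x640x3 uint8, red, green, blue; 400x640 float32, m along the optical axis (not along the pixel's ray), 0 where there is no reading.
- optics.camera_params(name): a dict with "camera_matrix" (3x3 intrinsics, pixels), "D" ([k1, k2, p1, p2, k3] as OpenCV has them; the pictures are not rectified), "xyz" and "orientation" of the camera in the world. Camera axes: x right, y down, z forward; pixel columns grow to the right and rows downward; lengths in m; the calibration is good to about 2 mm. A picture is of the moment at which its call begins: read the wrist's pose just before it. camera_params takes no time and is no camera call; for the wrist camera it gives the pose at the moment of the call.
- bot.close_job(): hands the job in, once; it reports no verdict.
The state is a dict: "time_s": time; "joint_positions": joint angles; "dq": joint speeds; "tau": joint torques, N m; "position": TCP position; "tool_rot": TCP orientation; "wrist_force": force on the tool from outside, world axes, zero at the start; "wrist_torque": the same for the moment, N m; "grip_width": finger opening in m.
Only numpy, scipy, OpenCV 4.12 (cv2) and the standard library are available. Lean on these libraries where they do the work, as an engineer would, in place of code of your own. Each camera call takes 0.05 s, during which the arm holds its last target.

### The job

The two plywood panel rests in the mixed box are a left-hand and a right-hand one (base down and back board away from you, the end cheek is at the left or at the right). They lie on their backs: take them out and stand both on their bases on the grey board, let go, so that they can be compared; then set the left-hand one in the bin on the robot's left and the right-hand one in the bin on its right, each standing on its base. Leave the paint cup and the ink bottle where they are.

Things in the scene. Friction and masses are not known exactly. Their poses are not given: they have to be found in the camera images.
- left_rest_centre (a point): centre of the left-hand rest's outline box (100 x 75 x 50 mm, boards 10 mm thick, plain plywood, 0.15 kg, loose). Base board (75 mm deep) and back board (50 mm high, brass eyelets in front) meet along a 100 mm edge; a cheek, reaching 35 mm out from the back board, closes one end. Standing on its base, back board away from you, the cheek is at the left end. Axes as for the right-hand rest
- right_rest_centre (a point): the same for its mirror image, cheek at the right end. Axes of both: y along the length, z from back board to the base's free edge, x from base up the back board: lying at the start z is up, standing x is up. From the centre: base board at x -25 to -15 mm, back board at z -37.5 to -27.5, its top at x +25, base's free edge at z +37.5, ends at y +-50 (cheek 40 to 50: left one +y, right one -y)
- left_rest: the left-hand rest's origin: middle of its back board's outer face, 37.5 mm from the centre against z; same axes. With the corner between base and back (x -25, z -37.5 mm from the centre) set on a surface and the rest turned over 35 degrees from lying on its back, it topples onto its base when let go
- right_rest: the right-hand rest's origin, at the same place on it; it behaves the same
- mixed_box: mixed box: open wooden box, fixed, on 38 mm feet, 94 x 238 mm outside, rim 74 and inner floor 44 mm above its origin, walls 6 mm, a divider makes a left and a right compartment (82 x 110 mm inside), one rest in each, either way round; origin at desk level under its middle, z up, x away from the robot. The base boards stand up 75 mm, about 27 mm from the near wall: no room to tip a rest inside. Near the grey board: mind the leaning gripper
- set_board: grey board with light strips at its two ends, fixed, 110 x 260 x 12 mm (x, y, z), z up, x about away from the robot; origin at the centre of its underside, top 12 mm above it
- left_bin: left-hand side bin: shallow open tray of light wood, fixed, 122 x 132 x 22 mm outside (x, y, z), walls and floor 6 mm, the one on the robot's left; origin at the centre of its underside, z up, x about away from the robot
- right_bin: right-hand side bin: shallow open tray of light wood, fixed, 122 x 132 x 22 mm outside (x, y, z), walls and floor 6 mm, the one on the robot's right; origin at the centre of its underside, z up, x about away from the robot
- paint_cup: bystander: small loose plastic paint cup, 64 mm across, 60 mm tall; origin at the centre of its underside
- ink_bottle: bystander: loose square ink bottle with a screw cap, 46 x 45 x 88 mm; origin at the centre of its underside

How it is judged (in metres and radians):
On the way:
1. both panel rests stand on their bases on the grey board at the same time, let go and still (angle between each of left_rest_centre, right_rest_centre's own x axis and vertical below 0.1 rad and x of left_rest_centre in the frame of set_board between -0.055 and 0.055 m and y of left_rest_centre in the frame of set_board between -0.13 and 0.13 m and z of left_rest_centre in the frame of set_board between 0.032 and 0.042 m and linear speed of each of left_rest, right_rest below 0.02 m/s and contact force between the fingers and left_rest below 0.2 N and x of right_rest_centre in the frame of set_board between -0.055 and 0.055 m and y of right_rest_centre in the frame of set_board between -0.13 and 0.13 m and z of right_rest_centre in the frame of set_board between 0.032 and 0.042 m and contact force between the fingers and right_rest below 0.2 N), for 0.2 s.
At the end, for the whole second after the job is handed in: the left-hand rest stands in the left bin and the right-hand rest in the right bin, each flat on its base on the bin's floor (leaning less than 0.1 rad, centre within 45 mm of the bin's middle along either side and 26 to 36 mm above its underside), still and let go (angle between each of left_rest_centre, right_rest_centre's own x axis and vertical below 0.1 rad and x of left_rest_centre in the frame of left_bin between -0.045 and 0.045 m and y of left_rest_centre in the frame of left_bin between -0.045 and 0.045 m and z of left_rest_centre in the frame of left_bin between 0.026 and 0.036 m and linear speed of each of left_rest, right_rest below 0.02 m/s and contact force between the fingers and left_rest below 0.2 N and x of right_rest_centre in the frame of right_bin between -0.045 and 0.045 m and y of right_rest_centre in the frame of right_bin between -0.045 and 0.045 m and z of right_rest_centre in the frame of right_bin between 0.026 and 0.036 m and contact force between the fingers and right_rest below 0.2 N); the robot touches nothing.
It fails at once if the paint cup is moved by more than 30 mm (distance of paint_cup from where it was at the start of the episode above 0.03 m).
It fails at once if the ink bottle is moved by more than 30 mm (distance of ink_bottle from where it was at the start of the episode above 0.03 m).
It also fails if it takes over 72 s, if anything falls off the work surface, if the arm or the gripper's body presses on something with over 40 N, if the wrist force passes 120 N, or if a joint passes its speed limit or range.

## Working session

There is one attempt and no reset: what is moved stays moved. The work goes in short steps, Python scripts to look and compute and a tool call to move; the robot and the scene stay as the last step left them, time stands still between calls to the robot, and variables do not carry over. Pictures are saved under pics/ and viewed, and the job is handed in when it is done.

Besides the shell and the picture viewer there is one more tool, called after ">>>" by a JSON object that holds its "op" and its "data", one argument or row to a line. jog_arm: Moves the arm, as the interface text tells. Its arguments: {"type":"object","properties":{"steps":{"type":"string"}},"required":["steps"]}

```bash
mkdir -p pics; ls
python3 - <<'E'
from workcell import telemetry, optics, bot
import cv2, numpy as np
s=telemetry.sense(); print(s)
for n in ("top","side"):
    p,d=optics.capture(n); cv2.imwrite(f"pics/{n}0.png",p[:,:,::-1]); np.savez(f"pics/{n}0.npz",p=p,d=d)
    print(n,optics.camera_params(n))
print(bot.grip_depth)
E
```

```text
pics
{'time_s': 0.0, 'joint_positions': array([ 6.66351485e+01,  1.58481843e+01,  8.62969574e+01, -1.91577820e-03,
        7.79616830e+01, -6.93256234e+00]), 'dq': array([ 0.07054337,  0.0733194 , -0.01474435,  0.00552345, -0.03609781,
        0.06352324]), 'tau': array([ 5.28967503e-04, -4.16783845e+01, -2.45805538e+01,  9.25563609e-05,
        1.12081561e-02,  1.15265672e-05]), 'position': array([0.16245521, 0.55100863, 0.23042204]), 'tool_rot': array([ -95.92812919,   89.89315888, -112.36001705]), 'wrist_force': array([-0.35563674, -0.43326649,  0.16385003]), 'wrist_torque': array([ 0.00534455, -0.00500964,  0.00178765]), 'grip_width': 0.08505131509673379}
top {'camera_matrix': array([[364.82947087,   0.        , 317.00336611],
       [  0.        , 364.82947087, 206.17835912],
       [  0.        ,   0.        ,   1.        ]]), 'D': array([0.00561799, 0.        , 0.        , 0.        , 0.        ]), 'xyz': array([ 0.39899046, -0.09257496,  0.95335287]), 'orientation': array([-174.04817899,   -0.27920956,  -89.46658845])}
side {'camera_matrix': array([[437.59891767,   0.        , 312.40385293],
       [  0.        , 437.59891767, 201.97067885],
       [  0.        ,   0.        ,   1.        ]]), 'D': array([-0.09258933,  0.        ,  0.        ,  0.        ,  0.        ]), 'xyz': array([-0.34613613, -0.47709049,  0.66330501]), 'orientation': array([-122.41070451,    1.35959068,  -65.35948807])}
-0.0187
```

View pics/top0.png

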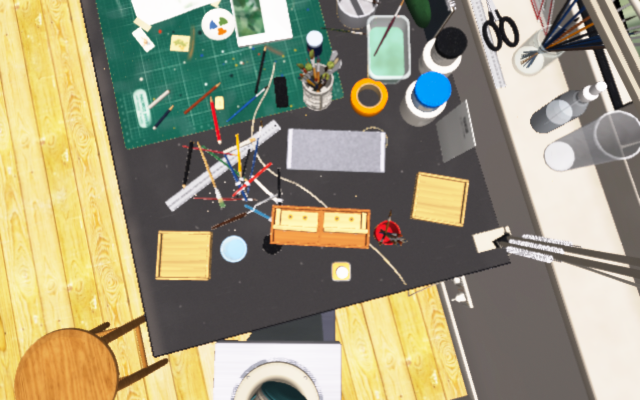

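View pics/side0.png

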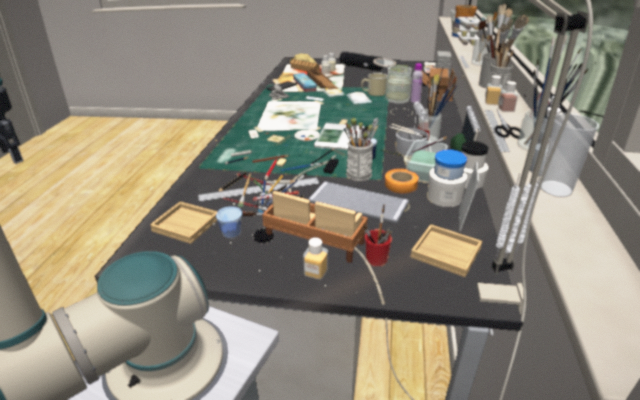

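```bash
cat > h.py <<'E'
import numpy as np, cv2
from scipy.spatial.transform import Rotation as R
from workcell import telemetry, optics, bot
def cloud(n,d,par=None):
    c=par or optics.camera_params(n)
    h,w=d.shape
    u,v=np.meshgrid(np.arange(w),np.arange(h))
    pts=np.stack([u.ravel(),v.ravel()],1).astype(np.float64)
    q=cv2.undistortPoints(pts[:,None],c["camera_matrix"],c["D"])[:,0]
    P=np.c_[q,np.ones(len(q))]*d.ravel()[:,None]
    Rm=R.from_euler('xyz',c["orientation"],degrees=True).as_matrix()
    W=P@Rm.T+c["xyz"]
    W[d.ravel()==0]=np.nan
    return W.reshape(h,w,3)
def proj(n,pts,par=None):
    c=par or optics.camera_params(n)
    Rm=R.from_euler('xyz',c["orientation"],degrees=True).as_matrix()
    P=(np.atleast_2d(pts)-c["xyz"])@Rm
    return cv2.projectPoints(P,np.zeros(3),np.zeros(3),c["camera_matrix"],c["D"])[0][:,0]
def ray(n,uv,z,par=None):
    "intersect pixel rays with plane z"
    c=par or optics.camera_params(n)
    q=cv2.undistortPoints(np.atleast_2d(uv).astype(float)[:,None],c["camera_matrix"],c["D"])[:,0]
    Rm=R.from_euler('xyz',c["orientation"],degrees=True).as_matrix()
    D=np.c_[q,np.ones(len(q))]@Rm.T
    t=(z-c["xyz"][2])/D[:,2]
    return c["xyz"]+D*t[:,None]
E
python3 - <<'E'
from h import *
z=np.load("pics/top0.npz");p,d=z["p"],z["d"]
W=cloud("top",d)
for nm,uv in dict(board=(335,150),lbin=(184,255),rbin=(441,199),wallbox=(320,240),cupp=(233,250),ink=(341,271),desk=(200,310)).items():
    print(nm,W[uv[1],uv[0]].round(3))
crop=p[120:300,140:480]; cv2.imwrite("pics/topc.png",cv2.resize(crop[:,:,::-1],None,fx=2.35,fy=2.35,interpolation=cv2.INTER_CUBIC))
b=p[195:255,260:400]; cv2.imwrite("pics/topbox.png",cv2.resize(b[:,:,::-1],None,fx=5.7,fy=5.7,interpolation=cv2.INTER_CUBIC))
z=np.load("pics/side0.npz");p=z["p"]
b=p[180:280,240:400]; cv2.imwrite("pics/sidebox.png",cv2.resize(b[:,:,::-1],None,fx=5,fy=5,interpolation=cv2.INTER_CUBIC))
E
```

```text
board [ 0.647 -0.142  0.01 ]
lbin [0.368 0.245 0.004]
rbin [ 0.52  -0.421  0.006]
wallbox [ 0.409 -0.104  0.071]
cupp [0.383 0.107 0.059]
ink [ 0.337 -0.154  0.088]
desk [0.23  0.199 0.   ]
```

View pics/topc.png

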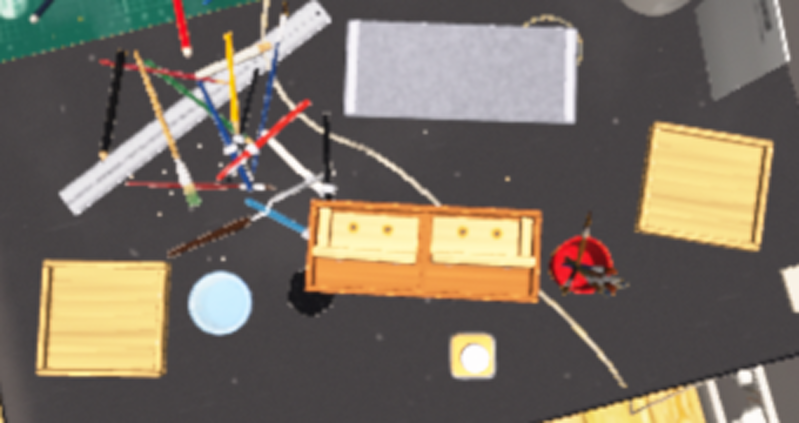

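View pics/topbox.png

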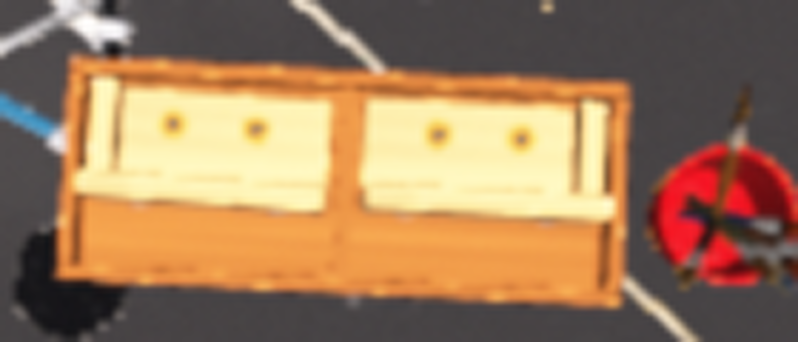

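View pics/sidebox.png

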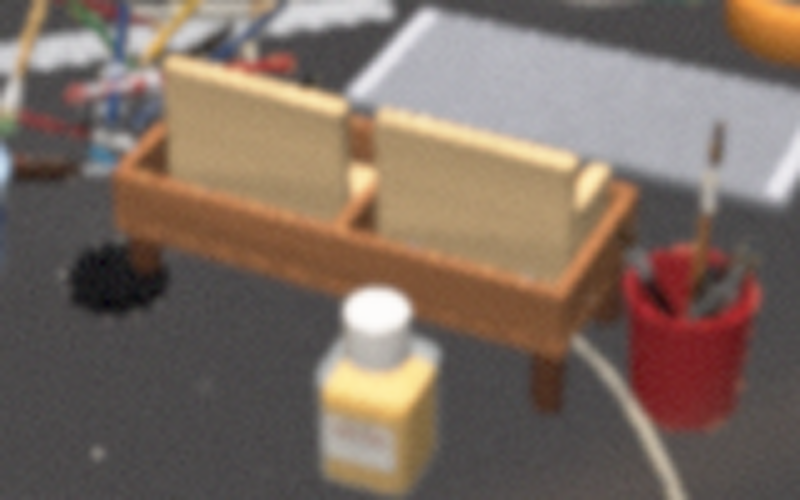

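Run:
```python
from h import *
z=np.load("pics/top0.npz");p,d=z["p"],z["d"]
W=cloud("top",d)
X,Y,Z=W[...,0],W[...,1],W[...,2]
def rect(m,nm):
    n,l,st,_=cv2.connectedComponentsWithStats(m.astype(np.uint8))
    for i in range(1,n):
        if st[i,4]<25: continue
        q=W[l==i]; 
        r=cv2.minAreaRect((q[:,:2]*1000).astype(np.float32)); zz=np.median(q[:,2])
        print(nm,st[i,4],np.round(r[0],1),np.round(r[1],1),round(r[2],1),'z',round(zz,4))
box=(X>.33)&(X<.52)&(Y>-.27)&(Y<.07)
rect(box&(Z>.105)&(Z<.13),'baseboards')
rect(box&(Z>.06)&(Z<.13),'boxall')
rect((X>.55)&(X<.75)&(Y>-.3)&(Y<.05)&(Z>.006)&(Z<.03),'board')
rect((X>.28)&(X<.46)&(Y>.15)&(Y<.35)&(Z>.012)&(Z<.03),'lbin rim')
rect((X>.4)&(X<.6)&(Y>-.55)&(Y<-.3)&(Z>.012)&(Z<.03),'rbin rim')
rect((X>.3)&(X<.46)&(Y>.05)&(Y<.18)&(Z>.03),'cup')
rect((X>.27)&(X<.37)&(Y>-.2)&(Y<-.1)&(Z>.03),'ink')
rect((Z>.15),'tall')
s=telemetry.sense(); print(R.from_euler('xyz',s['tool_rot'],degrees=True).as_matrix().round(3))
```

```text
baseboards 201 [435.3 -45.8] [101.4  10. ] 86.6 z 0.118
baseboards 202 [ 431.9 -161.5] [98.7 10. ] 87.4 z 0.1182
boxall 1469 [ 441.7 -103.5] [240.5  94.1] 87.8 z 0.0746
boxall 111 [ 438.7 -254.9] [28.9 81. ] 88.3 z 0.0745
boxall 111 [ 341.  -156.7] [21.8 36.3] 0.5 z 0.0865
board 86 [ 745.1 -230.6] [52.4  8.4] 89.3 z 0.0218
board 4039 [ 646.4 -144.3] [262.5 111. ] 88.5 z 0.0116
board 34 [597.4  39.6] [ 7.1 33.5] 43.6 z 0.0176
board 58 [573.3   4.6] [45.9  8.1] 2.0 z 0.0199
lbin rim 558 [368.3 242.7] [133.4 121.6] 89.2 z 0.0206
rbin rim 565 [ 518.4 -414.4] [133.1 122.4] 80.9 z 0.0206
cup 561 [386.1 107.7] [62.3 63.3] 26.6 z 0.0586
ink 347 [ 334.9 -156. ] [43.  43.8] 0.7 z 0.0596
tall 45948 [ 526.4 -543.8] [908.6 398.4] 7.4 z 0.1817
tall 264 [ 793.2 -125.7] [37.9 62.9] 89.5 z 0.1679
tall 105 [795.6 -64.3] [36.4 27.4] 25.6 z 0.1711
tall 30 [775.5 -56.6] [ 6.4 17.3] 25.0 z 0.1625
tall 385 [ 88.7 -16. ] [91.9 22.6] 89.6 z 0.1658
[[-0.001  0.283  0.959]
 [-0.002  0.959 -0.283]
 [-1.    -0.002 -0.   ]]
```

```bash
cat >> h.py <<'E'
def tool(yaw,lean=0):
    Rz=R.from_euler('z',yaw,degrees=True).as_matrix()
    R0=np.array([[0,1,0],[0,0,-1],[-1,0,0]],float)
    return Rz@R.from_euler('y',-lean,degrees=True).as_matrix()@R0
def delta(pos,Rt):
    s=telemetry.sense()
    Rc=R.from_euler('xyz',s['tool_rot'],degrees=True).as_matrix()
    rv=R.from_matrix(Rc.T@Rt).as_rotvec(); sh=Rc.T@(np.array(pos)-s['position'])*1000
    print('t',round(s['time_s'],2),'pos',s['position'].round(4),'F',s['wrist_force'].round(1),'w',round(s['grip_width']*1000,1))
    print('rv',rv.round(3),'mm',sh.round(1),'rows>=',round(max(np.linalg.norm(sh)/41.7,np.degrees(np.linalg.norm(rv))/7.16),1))
E
python3 -c "
from h import *
delta([.4352,-.0458,.2],tool(-2.5))"
```

```text
t 0.1 pos [0.1625 0.5511 0.2305] F [-0.5 -0.2 -0.2] w 85.4
rv [1.328e+00 1.000e-03 2.000e-03] mm [  31.3 -495.3  430.4] rows>= 15.8
```

>>> {"op": "jog_arm", "data": {
  "steps": "1.328 0 0 31 -495 430 85;1.328 0 0 31 -495 430 85;1.328 0 0 31 -495 430 85;1.328 0 0 31 -495 430 85;1.328 0 0 31 -495 430 85;1.328 0 0 31 -495 430 85;1.328 0 0 31 -495 430 85;1.328 0 0 31 -495 430 85"
}}

```text
time_s: 0.77
position: [0.3009, 0.2468, 0.2153]
tool_rot: [46.2, 90.0, -27.9]
wrist_force: [1.9, -0.4, -0.7]
grip_width: 0.0849
```

```bash
python3 -c "
from h import *
delta([.4352,-.0458,.2],tool(-2.5)); print(telemetry.sense()['joint_positions'].round(1))"
```

```text
t 0.77 pos [0.3009 0.2468 0.2153] F [ 1.9 -0.4 -0.7] w 84.9
rv [ 0.322  0.    -0.   ] mm [ 15.3  48.6 318.2] rows>= 7.7
[ 2.910e+01  1.000e-01  1.078e+02 -0.000e+00  7.210e+01  1.310e+01]
```

>>> {"op": "jog_arm", "data": {
  "steps": "0.322 0 0 15 49 318 85;0.322 0 0 15 49 318 85;0.322 0 0 15 49 318 85;0.322 0 0 15 49 318 85;0.322 0 0 15 49 318 85;0.322 0 0 15 49 318 85;0.322 0 0 15 49 318 85;0.322 0 0 15 49 318 85"
}}

```text
time_s: 1.43
position: [0.4381, -0.0462, 0.2002]
tool_rot: [29.2, 89.9, -63.1]
wrist_force: [0.2, 1.1, 0.3]
grip_width: 0.085
```

```bash
python3 -c "
from h import *
c=optics.camera_params('wrist');p,d=optics.capture('wrist'); cv2.imwrite('pics/w1.png',p[:,:,::-1])
W=cloud('wrist',d,c); X,Y,Z=W[...,0],W[...,1],W[...,2]
m=(X>.33)&(X<.52)&(Y>-.27)&(Y<.07)&(Z>.105)&(Z<.13)
n,l,st,_=cv2.connectedComponentsWithStats(m.astype(np.uint8))
for i in range(1,n):
  if st[i,4]>100:
    q=W[l==i];r=cv2.minAreaRect((q[:,:2]*1000).astype(np.float32));print(st[i,4],r,np.median(q[:,2]))
print(c['xyz'])
delta([.4352,-.0458,.086],tool(-2.5)); print(telemetry.sense()['joint_positions'].round(1))"
```

```text
1337 ((437.2410888671875, -44.723880767822266), (99.01451110839844, 9.97500228881836), 86.43096160888672) 0.12000056823642785
773 ((434.23529052734375, -150.27374267578125), (79.63008117675781, 9.411593437194824), 87.84315490722656) 0.11993315277922345
[0.44203456 0.03125914 0.34385287]
t 1.48 pos [ 0.4411 -0.0504  0.2001] F [ 2.9 -3.7  1. ] w 85.0
rv [ 0.002  0.006 -0.003] mm [114.1  -6.5  -5. ] rows>= 2.7
[-15.3   5.6 104.1  -0.3  70.  -12.8]
```

View pics/w1.png

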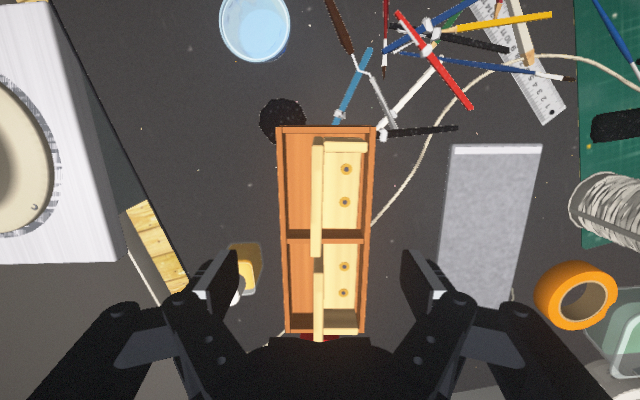

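>>> {"op": "jog_arm", "data": {
  "steps": "0.01 0.003 0 0 -4 -5 85;0.01 0.003 0 0 -4 -5 85;0.01 0.003 0 0 -4 -5 85"
}}

```text
time_s: 1.73
position: [0.4323, -0.0368, 0.2002]
tool_rot: [-159.0, 89.8, 108.3]
wrist_force: [-0.1, -0.5, 0.1]
grip_width: 0.0849
```

```bash
python3 -c "
from h import *
delta([.4365,-.045,.086],tool(-3.4)); "
```

```text
t 1.73 pos [ 0.4323 -0.0368  0.2002] F [-0.1 -0.5  0.1] w 84.9
rv [ 0.012 -0.004  0.002] mm [114.2   4.8   8.5] rows>= 2.7
```

>>> {"op": "jog_arm", "data": {
  "steps": "0.012 -0.003 0 0 5 6 85;0.012 -0.003 0 0 5 6 85;0.012 -0.003 0 0 5 6 85;0.012 -0.003 0 0 5 6 85;0.012 -0.003 0 0 5 6 85"
}}

```text
time_s: 2.15
position: [0.4379, -0.0435, 0.2006]
tool_rot: [165.6, 90.0, 72.2]
wrist_force: [0.2, -0.8, -0.6]
grip_width: 0.0855
```

```bash
python3 -c "
from h import *
delta([.4365,-.045,.086],tool(-3.4)); "
```

```text
t 2.15 pos [ 0.4379 -0.0435  0.2006] F [ 0.2 -0.8 -0.6] w 85.5
rv [ 0. -0. -0.] mm [114.6  -1.4   1.5] rows>= 2.7
```

Good; descend gently and close.

>>> {"op": "jog_arm", "data": {
  "steps": "0 0 0 30 -1 1.5 85;0 0 0 60 -1 1.5 85;0 0 0 85 -1 1.5 85;0 0 0 105 -1 1.5 85;0 0 0 114 -1 1.5 85;0 0 0 114 -1 1.5 85;0 0 0 114 -1 1.5 85"
}}

```text
time_s: 2.73
position: [0.4373, -0.0454, 0.0868]
tool_rot: [139.1, 90.0, 45.7]
wrist_force: [0.4, -0.0, -0.7]
grip_width: 0.085
```

```bash
python3 -c "
from h import *
delta([.4365,-.045,.086],tool(-3.4)); "
```

```text
t 2.73 pos [ 0.4373 -0.0454  0.0868] F [ 0.4 -0.  -0.7] w 85.0
rv [-0. -0. -0.] mm [ 0.8 -0.8 -0.3] rows>= 0.0
```

>>> {"op": "jog_arm", "data": {
  "steps": "0 0 0 0 0 0 30;0 0 0 0 0 0 0;0 0 0 0 0 0 0;0 0 0 0 0 0 0;0 0 0 0 0 0 0;0 0 0 0 0 0 0;0 0 0 0 0 0 0;0 0 0 0 0 0 0"
}}

```text
time_s: 3.4
position: [0.4372, -0.0454, 0.0868]
tool_rot: [90.6, 90.0, -2.9]
wrist_force: [-0.7, -0.4, 2.5]
grip_width: 0.009
```

>>> {"op": "jog_arm", "data": {
  "steps": "0 0 0 -10 0 0 0;0 0 0 -30 0 0 0;0 0 0 -60 0 0 0;0 0 0 -90 0 0 0;0 0 0 -115 0 0 0;0 0 0 -120 0 0 0;0 0 0 -120 0 0 0"
}}

```text
time_s: 3.98
position: [0.4379, -0.0456, 0.2079]
tool_rot: [79.4, 89.8, -14.0]
wrist_force: [-0.1, 0.1, -1.3]
grip_width: 0.0094
```

```bash
cat >> h.py <<'E'
BC=np.array([.6464,-.1443,0]); BY=-1.5
def place(xb,yb,lean,h,L=.043,yoff=0.,lz=.012):
    Rz=R.from_euler('z',BY,degrees=True).as_matrix()
    P=BC+Rz@np.array([xb,yb,lz+h]); Rt=tool(BY,lean)
    return P-Rt@np.array([L,-.005,yoff]),Rt
E
python3 -c "
from h import *
p,Rt=place(.038,.062,40,.06); print(p); delta(p,Rt);
p,Rt=place(.038,.062,40,.002); print(p)
p,d=optics.capture('side');cv2.imwrite('pics/s1.png',p[:,:,::-1])
print(telemetry.sense()['joint_positions'].round(1))
"
```

```text
[ 0.66220846 -0.08269271  0.10815385]
t 3.98 pos [ 0.4379 -0.0456  0.2079] F [-0.1  0.1 -1.3] w 9.4
rv [-0.032  0.013  0.694] mm [100.5 225.7  23.5] rows>= 6.0
[ 0.66220846 -0.08269271  0.05015385]
[-15.    5.  103.9   0.   71.1 -11.6]
```

View pics/s1.png

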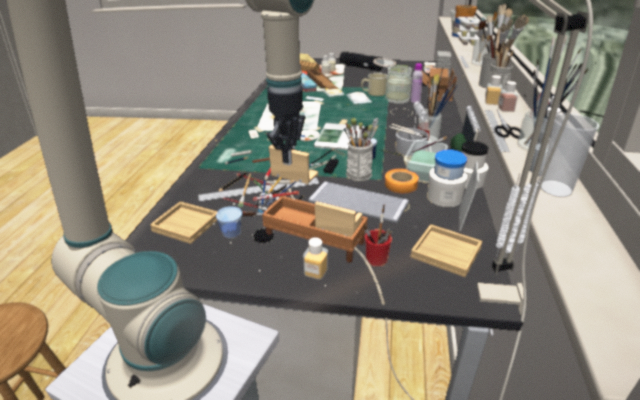

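>>> {"op": "jog_arm", "data": {
  "steps": "-0.004 0.002 0.07 0 30 3 0;-0.008 0.004 0.17 10 70 6 0;-0.013 0.006 0.29 25 110 11 0;-0.02 0.009 0.41 50 150 17 0;-0.028 0.011 0.53 75 190 22 0;-0.032 0.013 0.64 95 218 23 0;-0.032 0.013 0.694 100 226 23.5 0;-0.032 0.013 0.694 100 226 23.5 0"
}}

```text
time_s: 4.7
position: [0.6469, -0.0635, 0.1188]
tool_rot: [93.4, 53.0, 2.9]
wrist_force: [0.8, 1.2, -0.6]
grip_width: 0.0088
```

```bash
python3 -c "
from h import *
p,Rt=place(.038,.062,40,.004); print(p); delta(p,Rt);
print(telemetry.sense()['joint_positions'].round(1))
"
```

```text
[ 0.66220846 -0.08269271  0.05215385]
t 4.7 pos [ 0.6469 -0.0635  0.1188] F [ 0.8  1.2 -0.6] w 8.8
rv [ 0.001 -0.046  0.054] mm [ 61.9 -27.4  21.6] rows>= 1.7
[-19.1  15.3 118.4  49.2  17.3 -62.4]
```

>>> {"op": "jog_arm", "data": {
  "steps": "0 0 0 0 0 0 0;0 0 0 0 0 0 0;0 0 0 0 0 0 0"
}}

```text
time_s: 4.95
position: [0.6487, -0.0638, 0.1226]
tool_rot: [93.2, 52.9, 2.8]
wrist_force: [-0.5, -0.1, -1.6]
grip_width: 0.0095
```

```bash
python3 -c "
from h import *
p,Rt=place(.038,.062,40,.004); print(p); delta(p,Rt);
print(telemetry.sense()['joint_positions'].round(1))
"
```

```text
[ 0.66220846 -0.08269271  0.05215385]
t 4.95 pos [ 0.6487 -0.0638  0.1226] F [-0.5 -0.1 -1.6] w 9.5
rv [ 0.003 -0.045  0.051] mm [ 63.8 -31.4  21.3] rows>= 1.8
[-19.   15.  118.   48.4  17.5 -61.6]
```

```bash
python3 -c "
from h import *
p,Rt=place(.038,.062,40,.02); print(p); delta(p,Rt);
"
```

```text
[ 0.66220846 -0.08269271  0.06815385]
t 4.95 pos [ 0.6487 -0.0638  0.1226] F [-0.5 -0.1 -1.6] w 9.5
rv [ 0.003 -0.045  0.051] mm [ 51.  -21.7  20.7] rows>= 1.4
```

>>> {"op": "jog_arm", "data": {
  "steps": "0 -0.011 0.013 13 -5 5 0;0 -0.022 0.025 26 -11 10 0;0.002 -0.034 0.038 39 -16 15 0;0.003 -0.045 0.051 51 -22 21 0;0.003 -0.045 0.051 51 -22 21 0;0.003 -0.045 0.051 51 -22 21 0"
}}

```text
time_s: 5.45
position: [0.6627, -0.0834, 0.0686]
tool_rot: [90.0, 49.9, -1.6]
wrist_force: [-0.4, 0.3, -0.8]
grip_width: 0.0087
```

```bash
python3 -c "
from h import *
p,Rt=place(.038,.062,40,.003); print(p); delta(p,Rt);
print(telemetry.sense()['joint_positions'].round(1))
p,d=optics.capture('side');p=p[120:280,200:460];cv2.imwrite('pics/s2.png',cv2.resize(p[:,:,::-1],None,fx=3,fy=3))
"
```

```text
[ 0.66220846 -0.08269271  0.05115385]
t 5.45 pos [ 0.6627 -0.0834  0.0686] F [-0.4  0.3 -0.8] w 8.7
rv [-0.     0.001 -0.002] mm [ 13.  -11.7  -0.8] rows>= 0.4
[ -19.4   21.4  122.5  102.8   11.6 -116.9]
```

View pics/s2.png

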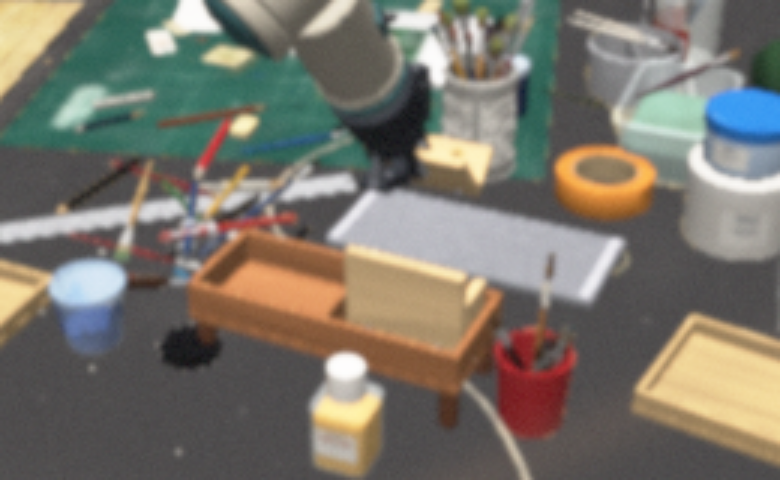

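```bash
python3 -c "
from h import *
p,Rt=place(.038,.062,36.5,.003); print(p); delta(p,Rt);
"
```

```text
[ 0.66445924 -0.08275164  0.05253996]
t 5.5 pos [ 0.6625 -0.0835  0.0683] F [ 0.3 -0.4 -1.6] w 9.5
rv [-0.     0.001 -0.062] mm [13.3 -8.7 -0.8] rows>= 0.5
```

>>> {"op": "jog_arm", "data": {
  "steps": "0 0 -0.02 4 -3 0 0;0 0 -0.04 9 -6 -0.5 0;0 0 -0.062 13 -9 -1 0;0 0 -0.062 13 -9 -1 0;0 0 -0.062 13 -9 -1 0"
}}

```text
time_s: 5.92
position: [0.6653, -0.0821, 0.0545]
tool_rot: [89.9, 53.3, -1.5]
wrist_force: [-0.1, -0.1, -1.3]
grip_width: 0.0092
```

```bash
python3 -c "
from h import *
p,Rt=place(.038,.062,36.5,0); print(p); delta(p,Rt);print(tool(BY,36.5)[:,0]);
print(telemetry.sense()['joint_positions'].round(1))
"
```

```text
[ 0.66445924 -0.08275164  0.04953996]
t 5.92 pos [ 0.6653 -0.0821  0.0545] F [-0.1 -0.1 -1.3] w 9.2
rv [ 0.002 -0.    -0.004] mm [ 3.5 -3.7  0.7] rows>= 0.1
[ 0.59461896 -0.01557065 -0.80385686]
[-18.5  22.6 120.2  80.2  10.2 -93.9]
```

>>> {"op": "jog_arm", "data": {
  "steps": "0 0 0 2 -2 0 0;0 0 0 3.5 -3.5 0 0;0 0 0 3.5 -3.5 0 0"
}}

```text
time_s: 6.17
position: [0.6641, -0.0822, 0.0494]
tool_rot: [90.1, 53.3, -1.5]
wrist_force: [-0.4, 0.1, -1.1]
grip_width: 0.0093
```

```bash
python3 -c "
from h import *
p,Rt=place(.038,.062,36.5,0); print(p); delta(p,Rt)
print(telemetry.sense()['joint_positions'].round(1))
p,d=optics.capture('side');p=p[150:230,320:400];cv2.imwrite('pics/s3.png',cv2.resize(p[:,:,::-1],None,fx=7,fy=7))
"
```

```text
[ 0.66445924 -0.08275164  0.04953996]
t 6.17 pos [ 0.6641 -0.0822  0.0494] F [-0.4  0.1 -1.1] w 9.3
rv [-0.001  0.    -0.004] mm [0.1 0.4 0.5] rows>= 0.0
[-18.5  23.  120.6  84.9  10.1 -98.5]
```

View pics/s3.png

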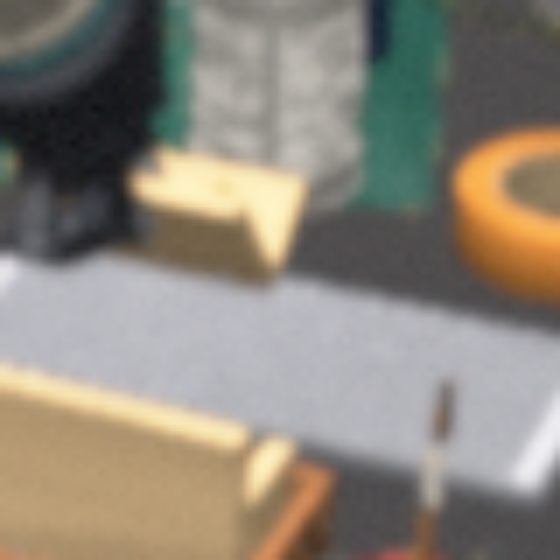

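>>> {"op": "jog_arm", "data": {
  "steps": "0 0 0 1 -1 0 0;0 0 0 1.5 -1.5 0 0;0 0 0 1.5 -1.5 0 30;0 0 0 1.5 -1.5 0 40;0 0 0 -15 0 0 40;0 0 0 -50 0 0 45;0 0 0 -80 0 0 45;0 0 0 -80 0 0 45"
}}

```text
time_s: 6.88
position: [0.6156, -0.081, 0.1146]
tool_rot: [89.9, 53.3, -1.6]
wrist_force: [0.0, 0.4, 0.3]
grip_width: 0.0452
```

```bash
python3 -c "
from h import *
delta([.6,-.083,.15],tool(BY))
p,d=optics.capture('side');p=p[120:280,200:460];cv2.imwrite('pics/s4.png',cv2.resize(p[:,:,::-1],None,fx=3,fy=3))
print(telemetry.sense()['joint_positions'].round(1))
"
```

```text
t 6.88 pos [ 0.6156 -0.081   0.1146] F [0.  0.4 0.3] w 45.2
rv [ 0.     0.001 -0.64 ] mm [-37.7   8.7   2.4] rows>= 5.1
[-20.6  13.3 122.   50.5  14.6 -65.1]
```

View pics/s4.png

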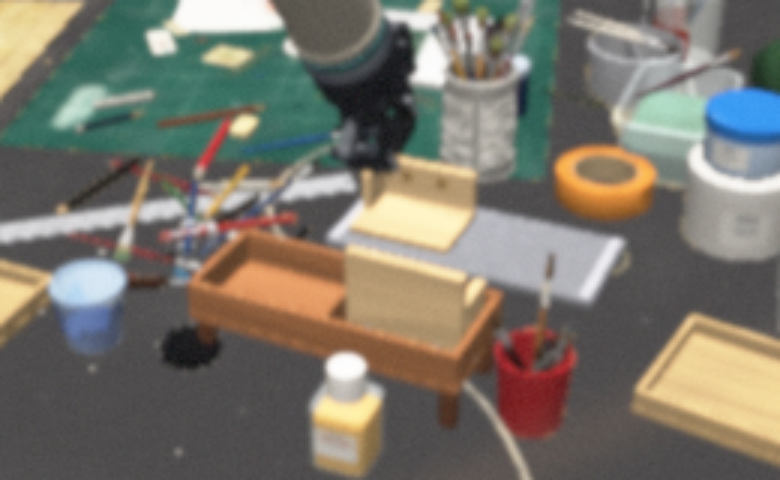

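```bash
python3 -c "
from h import *
delta([.433,-.161,.2],tool(-2.6))
"
```

```text
t 6.93 pos [ 0.6152 -0.081   0.1161] F [-0.9  0.3  1.1] w 44.6
rv [ 0.019 -0.005 -0.643] mm [-175.   -94.    84.9] rows>= 5.2
```

>>> {"op": "jog_arm", "data": {
  "steps": "0 0 -0.1 -40 -5 5 85;0.005 -0.002 -0.2 -80 -20 20 85;0.01 -0.003 -0.3 -110 -40 40 85;0.019 -0.005 -0.42 -145 -65 60 85;0.019 -0.005 -0.53 -165 -82 75 85;0.019 -0.005 -0.643 -175 -94 85 85;0.019 -0.005 -0.643 -175 -94 85 85;0.019 -0.005 -0.643 -175 -94 85 85"
}}

```text
time_s: 7.6
position: [0.4344, -0.1641, 0.1991]
tool_rot: [-82.1, 89.7, -174.7]
wrist_force: [0.5, 0.6, -0.4]
grip_width: 0.0849
```

>>> {"op": "jog_arm", "data": {
  "steps": "0 0 0 0 0 0 85;0 0 0 0 0 0 85;0 0 0 0 0 0 85"
}}

```text
time_s: 7.85
position: [0.4343, -0.16, 0.1962]
tool_rot: [-130.3, 89.7, 137.1]
wrist_force: [-0.0, 0.0, 0.7]
grip_width: 0.0854
```

```bash
python3 -c "
from h import *
delta([.433,-.161,.2],tool(-2.6))
print(telemetry.sense()['joint_positions'].round(1))
"
```

```text
t 7.85 pos [ 0.4343 -0.16    0.1962] F [-0.   0.   0.7] w 85.4
rv [ 0.001 -0.003  0.004] mm [-3.8 -1.2  1. ] rows>= 0.1
[-2.890e+01  7.700e+00  1.022e+02  1.000e-01  7.040e+01 -2.640e+01]
```

Take a top picture here too (checks the standing rest), then descend.

```bash
python3 -c "
from h import *
p,d=optics.capture('top');np.savez('pics/top1.npz',p=p,d=d);p=p[110:260,250:420];cv2.imwrite('pics/t1.png',cv2.resize(p[:,:,::-1],None,fx=4,fy=4))
c=optics.camera_params('wrist');p,d=optics.capture('wrist'); cv2.imwrite('pics/w2.png',p[:,:,::-1])
W=cloud('wrist',d,c); X,Y,Z=W[...,0],W[...,1],W[...,2]
m=(X>.33)&(X<.52)&(Y>-.27)&(Y<.07)&(Z>.105)&(Z<.13)
n,l,st,_=cv2.connectedComponentsWithStats(m.astype(np.uint8))
for i in range(1,n):
  if st[i,4]>100:
    q=W[l==i];r=cv2.minAreaRect((q[:,:2]*1000).astype(np.float32));print(st[i,4],r,np.median(q[:,2]))
delta([.433,-.161,.086],tool(-2.6))
"
```

```text
1356 ((433.76104736328125, -160.89637756347656), (100.02450561523438, 9.646780014038086), 87.18850708007812) 0.11997012672359354
198 ((471.42413330078125, -262.9749755859375), (4.186862945556641, 19.666053771972656), 89.88907623291016) 0.11788684931945638
t 7.95 pos [ 0.4341 -0.1602  0.1964] F [0.7 0.6 0.1] w 85.0
rv [ 0.001 -0.003  0.004] mm [110.4  -0.6   1.2] rows>= 2.6
```

View pics/t1.png

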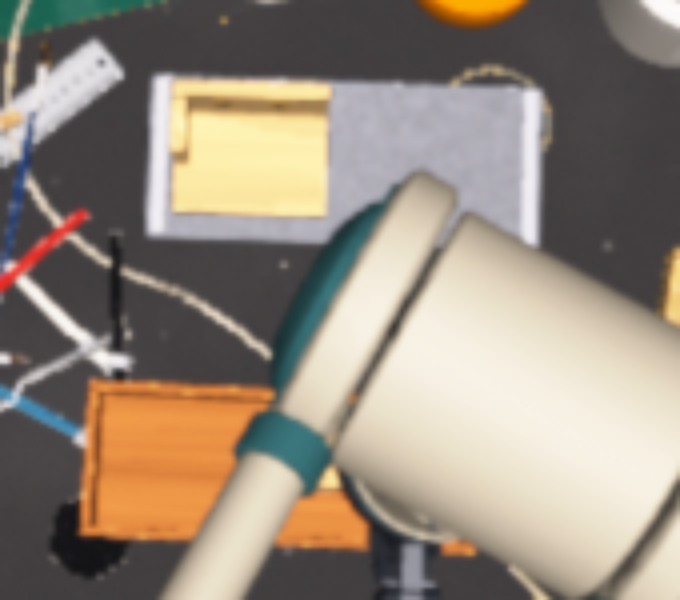

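>>> {"op": "jog_arm", "data": {
  "steps": "0 -0.003 0.004 30 0 1 85;0 -0.003 0.004 60 0 1 85;0 -0.003 0.004 85 0 1 85;0 -0.003 0.004 103 0 1 85;0 -0.003 0.004 110 0 1 85;0 -0.003 0.004 110 0 1 85;0 -0.003 0.004 110 0 1 85"
}}

```text
time_s: 8.53
position: [0.4342, -0.1619, 0.0874]
tool_rot: [18.9, 89.9, -73.7]
wrist_force: [0.3, -0.0, -0.2]
grip_width: 0.0847
```

>>> {"op": "jog_arm", "data": {
  "steps": "0 0 0 0 0 0 30;0 0 0 0 0 0 0;0 0 0 0 0 0 0;0 0 0 0 0 0 0;0 0 0 0 0 0 0;0 0 0 0 0 0 0;0 0 0 0 0 0 0;0 0 0 0 0 0 0"
}}

```text
time_s: 9.2
position: [0.434, -0.1622, 0.0875]
tool_rot: [23.7, 89.9, -69.0]
wrist_force: [-0.6, 0.6, 3.9]
grip_width: 0.0095
```

>>> {"op": "jog_arm", "data": {
  "steps": "0 0 0 -10 0 0 0;0 0 0 -30 0 0 0;0 0 0 -60 0 0 0;0 0 0 -90 0 0 0;0 0 0 -115 0 0 0;0 0 0 -120 0 0 0;0 0 0 -120 0 0 0"
}}

```text
time_s: 9.78
position: [0.4347, -0.1623, 0.2085]
tool_rot: [47.0, 89.7, -45.6]
wrist_force: [-0.5, -0.1, -1.7]
grip_width: 0.0091
```

```bash
python3 -c "
from h import *
p,Rt=place(.038,-.062,36,.06); print(p); delta(p,Rt)
print(telemetry.sense()['joint_positions'].round(1))
z=np.load('pics/top1.npz');W=cloud('top',z['d']);X,Y,Z=W[...,0],W[...,1],W[...,2]
m=(X>.57)&(X<.75)&(Y>-.3)&(Y<.05)
for a,b in((.055,.08),(.018,.035)):
  q=W[m&(Z>a)&(Z<b)];r=cv2.minAreaRect((q[:,:2]*1000).astype(np.float32));print(len(q),r,np.median(q[:,2]))
"
```

```text
[ 0.6615416  -0.20671775  0.10972666]
t 9.78 pos [ 0.4347 -0.1623  0.2085] F [-0.5 -0.1 -1.7] w 9.1
rv [-0.018  0.009  0.625] mm [ 99.7 228.3  33.7] rows>= 6.0
[-2.900e+01  6.900e+00  1.013e+02 -1.000e-01  7.150e+01 -2.640e+01]
232 ((661.1842041015625, -81.66239166259766), (100.87171936035156, 45.508243560791016), 89.37667846679688) 0.0612767670220043
1072 ((654.1710205078125, -112.55154418945312), (97.23072052001953, 344.98431396484375), 24.60924530029297) 0.021692421236209625
```

>>> {"op": "jog_arm", "data": {
  "steps": "-0.002 0.001 0.06 0 30 3 0;-0.004 0.002 0.15 8 70 9 0;-0.008 0.004 0.25 20 110 15 0;-0.011 0.005 0.35 42 150 22 0;-0.015 0.007 0.46 70 190 28 0;-0.018 0.009 0.56 90 218 32 0;-0.018 0.009 0.625 98 228 33.5 0;-0.018 0.009 0.625 100 228 33.5 0"
}}

```text
time_s: 10.45
position: [0.6573, -0.205, 0.101]
tool_rot: [90.5, 54.6, -1.2]
wrist_force: [0.5, -0.0, -0.0]
grip_width: 0.0091
```

```bash
python3 -c "
from h import *
p,Rt=place(.038,-.062,36,.02); print(p); delta(p,Rt)
print(telemetry.sense()['joint_positions'].round(1))
"
```

```text
[ 0.6615416  -0.20671775  0.06972666]
t 10.45 pos [ 0.6573 -0.205   0.101 ] F [ 0.5 -0.  -0. ] w 9.1
rv [-0.005 -0.003  0.01 ] mm [ 27.9 -14.6   1.7] rows>= 0.8
[-32.4  20.1 112.7  48.9  23.5 -72.2]
```

>>> {"op": "jog_arm", "data": {
  "steps": "-0.002 -0.001 0.003 9 -5 0.5 0;-0.004 -0.002 0.007 18 -10 1 0;-0.005 -0.003 0.01 28 -14.5 1.7 0;-0.005 -0.003 0.01 28 -14.5 1.7 0;-0.005 -0.003 0.01 28 -14.5 1.7 0"
}}

```text
time_s: 10.87
position: [0.6627, -0.2067, 0.073]
tool_rot: [89.9, 53.9, -1.5]
wrist_force: [0.2, 0.2, -1.2]
grip_width: 0.009
```

```bash
python3 -c "
from h import *
p,Rt=place(.038,-.062,36.5,-.001,L=.0435); print(p); delta(p,Rt)
print(telemetry.sense()['joint_positions'].round(1))
"
```

```text
[ 0.66091599 -0.20670137  0.04894189]
t 10.87 pos [ 0.6627 -0.2067  0.073 ] F [ 0.2  0.2 -1.2] w 9.0
rv [ 0.002 -0.     0.007] mm [ 18.4 -15.6  -0. ] rows>= 0.6
[-32.3  22.8 114.3  59.4  20.5 -83.5]
```

>>> {"op": "jog_arm", "data": {
  "steps": "0 0 0.003 6 -5 0 0;0 0 0.005 11 -9 0 0;0 0 0.007 15 -13 0 0;0 0 0.007 18 -15.5 0 0;0 0 0.007 18 -15.5 0 0;0 0 0.007 18 -15.5 0 0"
}}

```text
time_s: 11.37
position: [0.6625, -0.2076, 0.0523]
tool_rot: [89.6, 53.2, -1.7]
wrist_force: [0.1, -0.1, -0.9]
grip_width: 0.0091
```

```bash
python3 -c "
from h import *
p,Rt=place(.038,-.062,36.5,-.001,L=.0435); print(p); delta(p,Rt)
print(telemetry.sense()['joint_positions'].round(1))
"
```

```text
[ 0.66091599 -0.20670137  0.04894189]
t 11.37 pos [ 0.6625 -0.2076  0.0523] F [ 0.1 -0.1 -0.9] w 9.1
rv [ 0.004  0.002 -0.005] mm [ 1.7 -3.3 -0.9] rows>= 0.1
[-32.5  24.7 116.   70.5  19.  -95.5]
```

>>> {"op": "jog_arm", "data": {
  "steps": "0 0 0 2 -2.5 0 0;0 0 0 2.5 -3.5 0 0;0 0 0 2.5 -3.5 0 30;0 0 0 2.5 -3.5 0 40;0 0 0 -15 -1 0 40;0 0 0 -50 0 0 45;0 0 0 -80 0 0 45;0 0 0 -80 0 0 45"
}}

```text
time_s: 12.03
position: [0.6143, -0.207, 0.121]
tool_rot: [89.2, 52.9, -2.0]
wrist_force: [0.1, 0.5, 0.0]
grip_width: 0.0454
```

```bash
python3 -c "
from h import *
delta([.6,-.207,.15],tool(BY))
p,d=optics.capture('side');p=p[120:280,200:460];cv2.imwrite('pics/s5.png',cv2.resize(p[:,:,::-1],None,fx=3,fy=3))
"
```

```text
t 12.03 pos [ 0.6143 -0.207   0.121 ] F [0.1 0.5 0. ] w 45.4
rv [ 0.005  0.007 -0.647] mm [-31.8   6.1   0.6] rows>= 5.2
```

View pics/s5.png

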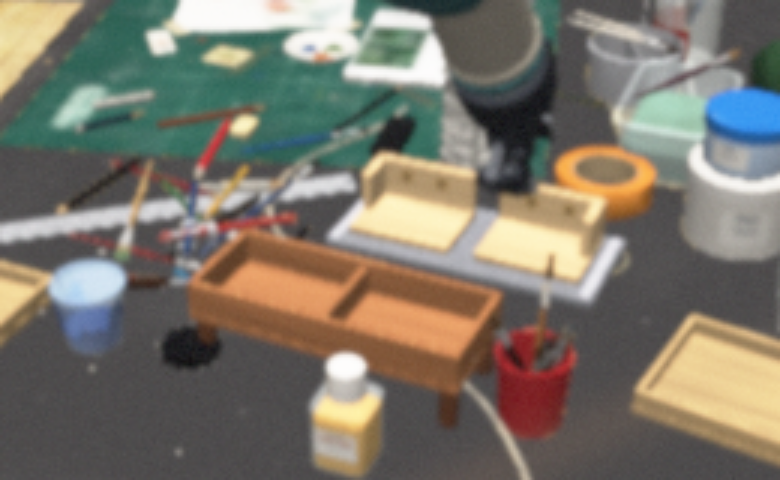

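>>> {"op": "jog_arm", "data": {
  "steps": "0 0 -0.1 -40 0 0 45;0 0 -0.22 -60 0 0 45;0 0.002 -0.34 -80 0 0 45;0 0.004 -0.46 -90 0 0 45;0.005 0.007 -0.58 -90 0 0 45;0.005 0.007 -0.647 -90 0 0 45;0.005 0.007 -0.647 -90 0 0 45;0.005 0.007 -0.647 -90 0 0 45"
}}

```text
time_s: 12.75
position: [0.5655, -0.2047, 0.1872]
tool_rot: [-132.0, 89.6, 136.6]
wrist_force: [1.2, 0.2, -1.0]
grip_width: 0.0449
```

```bash
cat > rest.py <<'E'
from h import *
def meas(n,tag):
    c=optics.camera_params(n);p,d=optics.capture(n); cv2.imwrite(f'pics/{tag}.png',p[:,:,::-1]); np.savez(f'pics/{tag}.npz',p=p,d=d)
    W=cloud(n,d,c); X,Y,Z=W[...,0],W[...,1],W[...,2]
    m=(X>.57)&(X<.75)&(Y>-.28)&(Y<-.02)&(Z>.052)&(Z<.072)
    m=cv2.morphologyEx(m.astype(np.uint8),cv2.MORPH_OPEN,np.ones((2,2)))
    k,l,st,_=cv2.connectedComponentsWithStats(m)
    for i in range(1,k):
        if st[i,4]>60:
            q=W[l==i];r=cv2.minAreaRect((q[:,:2]*1000).astype(np.float32));print(st[i,4],np.round(r[0],1),np.round(r[1],1),round(r[2],1),np.median(q[:,2]).round(4), np.round(cv2.boxPoints(r)).tolist())
E
python3 -c "
from rest import *
delta([.6,-.207,.15],tool(BY))
meas('top','top2');meas('wrist','w3')
print(telemetry.sense()['joint_positions'].round(1))
"
```

```text
t 12.75 pos [ 0.5655 -0.2047  0.1872] F [ 1.2  0.2 -1. ] w 44.9
rv [ 0.003 -0.004  0.005] mm [37.  34.7  1.7] rows>= 1.2
249 [679.3 -79.1] [ 35.5 115.7] 24.6 nan [[639.0, -34.0], [687.0, -139.0], [720.0, -124.0], [671.0, -19.0]]
2054 [690.7 -83.8] [ 75.  109.2] 13.9 nan [[641.0, -40.0], [667.0, -146.0], [740.0, -128.0], [714.0, -22.0]]
1754 [ 691.3 -226.2] [119.6  79.9] 67.9 nan [[632.0, -267.0], [706.0, -297.0], [751.0, -186.0], [677.0, -156.0]]
[-26.7  19.5  87.2   0.2  73.7 -25.4]
```

View pics/w3.png

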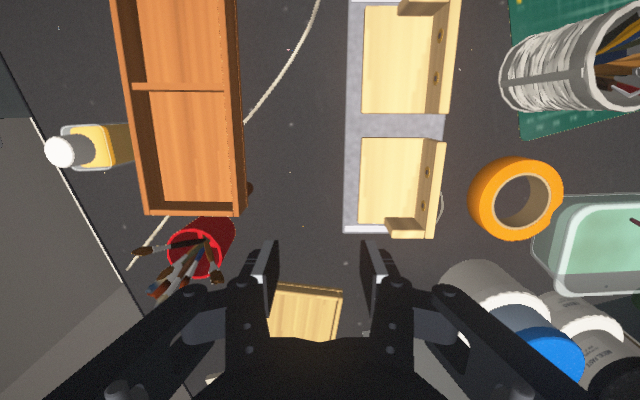

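View pics/top2.png

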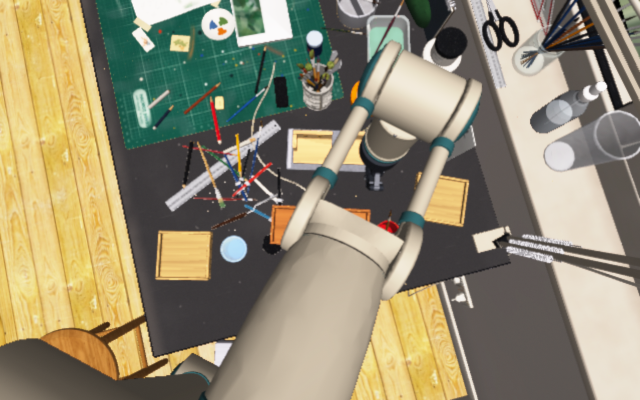

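```bash
python3 -c "
from h import *
# wrist pose as at capture: recompute now (arm held)
c=optics.camera_params('wrist');z=np.load('pics/w3.npz');W=cloud('wrist',z['d'],c);X,Y,Z=W[...,0],W[...,1],W[...,2]
for nm,lo,hi in(('L',-.145,-.02),('R',-.28,-.152)):
  q=W[(X>.6)&(X<.74)&(Y>lo)&(Y<hi)&(Z>.058)&(Z<.066)]
  h=cv2.convexHull((q[:,:2]*1000).astype(np.float32)); r=cv2.minAreaRect(h)
  print(nm,len(q),np.round(r[0],1),np.round(r[1],1),round(r[2],1),np.median(q[:,2]).round(4),np.percentile(q[:,0],[1,99]).round(4),np.percentile(q[:,1],[1,99]).round(4))
  # far-edge line
  ys=np.arange(q[:,1].min()+.008,q[:,1].max()-.008,.004); far=[q[(abs(q[:,1]-y)<.003),0].max() for y in ys]; pf=np.polyfit(ys,far,1);print('far edge slope deg',np.degrees(np.arctan(pf[0])).round(2),'at mid',np.polyval(pf,ys.mean()).round(4))
"
```

```text
L 1599 [661.  -86.1] [92.  44.8] 88.9 0.0626 [0.643  0.6833] [-0.1315 -0.0406]
far edge slope deg 1.46 at mid 0.6829
R 1444 [ 659.5 -206.7] [100.5  45.2] 87.8 0.0628 [0.6358 0.6824] [-0.2563 -0.1579]
far edge slope deg 1.94 at mid 0.6816
```

```bash
python3 -c "
from h import *
z=np.load('pics/top0.npz');W=cloud('top',z['d']);X,Y,Z=W[...,0],W[...,1],W[...,2]
for x in np.arange(.3,.85,.05):
  print(round(x,2),[ (lambda q: round(float(np.nanmax(q)),2) if len(q) else None)(Z[(abs(X-x)<.025)&(abs(Y-y)<.025)]) for y in np.arange(-.6,.36,.05)])
delta([.6765,-.207,.15],tool(-2)); print(telemetry.sense()['joint_positions'].round(1))
"
```

```text
0.3 [0.18, -0.32, 0.0, 0.0, 0.0, 0.01, 0.02, 0.0, 0.06, 0.09, 0.0, 0.01, 0.0, 0.0, 0.0, 0.0, 0.03, 0.02, 0.03, 0.0]
0.35 [0.18, 0.46, 0.46, 0.01, 0.01, 0.0, 0.04, 0.05, 0.06, 0.09, 0.0, 0.0, 0.01, 0.01, 0.06, 0.06, 0.02, 0.01, 0.02, 0.0]
0.4 [0.18, 0.44, 0.38, 0.0, 0.0, 0.0, 0.12, 0.11, 0.08, 0.08, 0.08, 0.08, 0.08, 0.02, 0.06, 0.06, 0.02, 0.02, 0.02, 0.0]
0.45 [0.18, 0.18, 0.02, 0.02, 0.02, 0.03, 0.09, 0.13, 0.12, 0.12, 0.12, 0.12, 0.12, 0.01, 0.01, 0.01, 0.02, 0.02, 0.02, 0.0]
0.5 [0.18, 0.18, 0.02, 0.02, 0.01, 0.03, 0.0, 0.12, 0.08, 0.08, 0.08, 0.08, 0.09, 0.02, 0.03, 0.01, 0.01, 0.01, 0.01, 0.0]
0.55 [0.34, 0.18, 0.03, 0.03, 0.65, 0.65, 0.01, 0.0, 0.0, 0.0, 0.01, 0.01, 0.02, 0.02, 0.03, 0.01, 0.01, 0.01, 0.0, 0.0]
0.6 [0.34, 0.34, 0.18, 0.15, 0.02, 0.67, 0.01, 0.02, 0.02, 0.02, 0.02, 0.02, 0.02, 0.02, 0.02, 0.02, 0.01, 0.01, 0.01, 0.0]
0.65 [0.36, 0.36, 0.18, 0.15, 0.03, 0.0, 0.01, 0.02, 0.02, 0.02, 0.02, 0.02, 0.02, 0.02, 0.02, 0.02, 0.01, 0.01, 0.01, 0.01]
0.7 [0.41, 0.36, 0.18, 0.15, 0.13, 0.14, 0.01, 0.02, 0.02, 0.02, 0.01, 0.02, 0.01, 0.02, 0.02, 0.02, 0.01, 0.01, 0.01, 0.01]
0.75 [0.4, 0.38, 0.19, 0.15, 0.14, 0.14, 0.14, 0.03, 0.03, 0.11, 0.18, 0.18, 0.03, 0.01, 0.01, 0.02, 0.01, 0.01, 0.01, 0.02]
0.8 [0.36, 0.38, 0.39, 0.18, 0.14, 0.14, 0.13, 0.07, 0.03, 0.2, 0.19, 0.19, 0.03, 0.01, 0.01, 0.02, 0.01, 0.01, 0.01, 0.02]
t 12.85 pos [ 0.5615 -0.2039  0.1866] F [-0.6  0.   0.3] w 45.0
rv [ 0.01  -0.006  0.006] mm [ 35.9 115.2   0.5] rows>= 2.9
[-26.7  19.5  87.2   0.2  73.7 -25.4]
```

```bash
python3 -c "
from h import *
z=np.load('pics/top0.npz');p=z['p'];W=cloud('top',z['d']);X,Y,Z=W[...,0],W[...,1],W[...,2]
m=(X>.5)&(X<.72)&(Y>-.56)&(Y<-.3)
print('high',np.argwhere(m&(Z>.3))[:20].tolist(), Z[m&(Z>.3)][:20].round(2))
for r in range(100,165,5): print(r,[tuple(W[r,c].round(3)) for c in (440,447,454,461,468,475)])
b=p[80:260,380:520]; cv2.imwrite('pics/rb.png',cv2.resize(b[:,:,::-1],None,fx=4,fy=3.3,interpolation=cv2.INTER_CUBIC))
z=np.load('pics/side0.npz');p=z['p'];b=p[120:300,380:540]; cv2.imwrite('pics/rbs.png',cv2.resize(b[:,:,::-1],None,fx=4,fy=3.3,interpolation=cv2.INTER_CUBIC))
"
```

```text
high [[0, 582], [0, 583], [0, 584], [0, 585], [0, 586], [0, 587], [0, 588], [0, 589], [0, 590], [0, 591], [0, 592], [0, 593], [0, 594], [0, 595], [0, 596], [0, 597], [0, 598], [0, 599], [0, 600], [0, 601]] [0.64 0.65 0.65 0.65 0.65 0.65 0.65 0.65 0.65 0.65 0.65 0.65 0.65 0.65
 0.65 0.66 0.66 0.66 0.66 0.66]
100 [(np.float64(0.736), np.float64(-0.38), np.float64(0.134)), (np.float64(0.737), np.float64(-0.397), np.float64(0.133)), (np.float64(0.791), np.float64(-0.465), np.float64(0.001)), (np.float64(0.807), np.float64(-0.499), np.float64(-0.036)), (np.float64(0.791), np.float64(-0.502), np.float64(0.001)), (np.float64(0.779), np.float64(-0.507), np.float64(0.032))]
105 [(np.float64(0.725), np.float64(-0.38), np.float64(0.133)), (np.float64(0.778), np.float64(-0.446), np.float64(-0.001)), (np.float64(0.778), np.float64(-0.465), np.float64(-0.001)), (np.float64(0.726), np.float64(-0.43), np.float64(0.129)), (np.float64(0.781), np.float64(-0.506), np.float64(-0.007)), (np.float64(0.767), np.float64(-0.509), np.float64(0.027))]
110 [(np.float64(0.733), np.float64(-0.399), np.float64(0.07
[... 3223 characters left out ...]
9), np.float64(-0.423), np.float64(0.001)), (np.float64(0.632), np.float64(-0.432), np.float64(0.028)), (np.float64(0.625), np.float64(-0.438), np.float64(0.059)), (np.float64(0.64), np.float64(-0.48), np.float64(-0.002)), (np.float64(0.64), np.float64(-0.499), np.float64(-0.002)), (np.float64(0.64), np.float64(-0.516), np.float64(0.001))]
160 [(np.float64(0.625), np.float64(-0.423), np.float64(-0.0)), (np.float64(0.621), np.float64(-0.435), np.float64(0.019)), (np.float64(0.626), np.float64(-0.46), np.float64(-0.0)), (np.float64(0.626), np.float64(-0.479), np.float64(0.0)), (np.float64(0.626), np.float64(-0.497), np.float64(0.001)), (np.float64(0.626), np.float64(-0.516), np.float64(-0.0))]
```

View pics/rb.png

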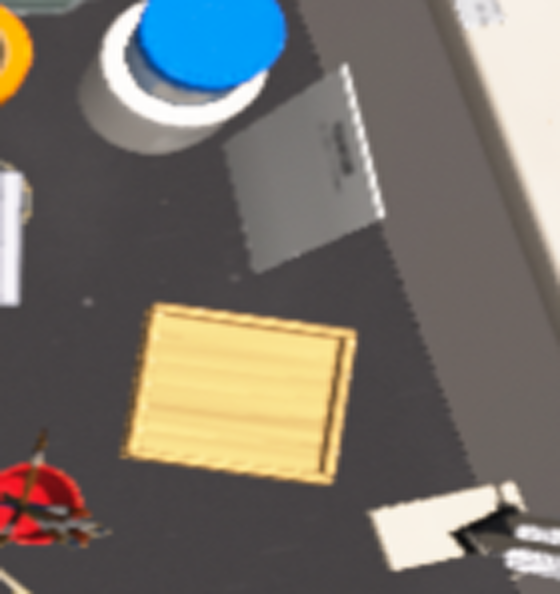

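View pics/rbs.png

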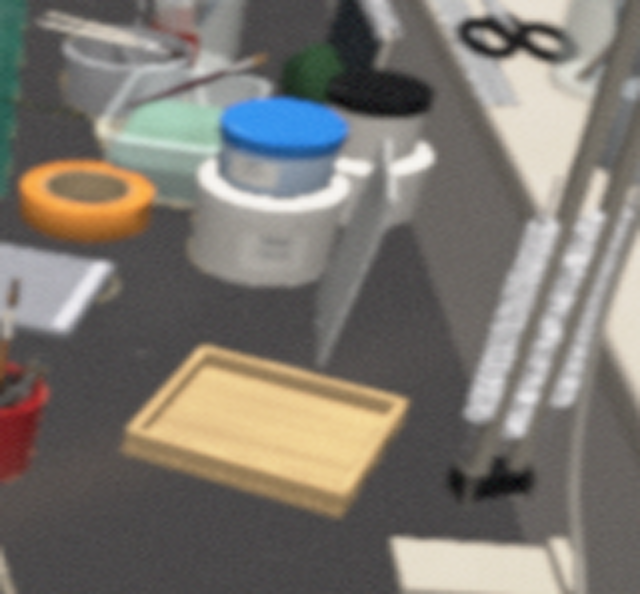

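>>> {"op": "jog_arm", "data": {
  "steps": "0.01 -0.003 0.003 0 30 0.5 45;0.01 -0.003 0.003 0 70 0.5 45;0.01 -0.003 0.003 10 105 0.5 45;0.01 -0.003 0.003 30 115 0.5 45;0.01 -0.003 0.003 36 115 0.5 45;0.01 -0.003 0.003 36 115 0.5 45;0.01 -0.003 0.003 36 115 0.5 45"
}}

```text
time_s: 13.43
position: [0.6735, -0.2079, 0.1514]
tool_rot: [-116.1, 89.7, 151.8]
wrist_force: [-0.8, -0.4, 1.1]
grip_width: 0.0451
```

```bash
python3 -c "
from h import *
delta([.6765,-.207,.033],tool(-2)); 
"
```

```text
t 13.43 pos [ 0.6735 -0.2079  0.1514] F [-0.8 -0.4  1.1] w 45.1
rv [-0.002 -0.002  0.004] mm [118.4   3.5  -0.8] rows>= 2.8
```

>>> {"op": "jog_arm", "data": {
  "steps": "0 -0.002 0.004 25 2 0 45;0 -0.002 0.004 55 3 0 45;0 -0.002 0.004 85 3 0 45;0 -0.002 0.004 108 3 0 45;0 -0.002 0.004 118 3 0 45;0 -0.002 0.004 118 3 0 45;0 -0.002 0.004 118 3 0 45"
}}

```text
time_s: 14.02
position: [0.6786, -0.2085, 0.0354]
tool_rot: [68.0, 89.8, -24.1]
wrist_force: [-0.5, -0.4, 0.2]
grip_width: 0.0453
```

```bash
python3 -c "
from h import *
delta([.6765,-.207,.033],tool(-2)); 
"
```

```text
t 14.02 pos [ 0.6786 -0.2085  0.0354] F [-0.5 -0.4  0.2] w 45.3
rv [-0.002  0.001 -0.004] mm [ 2.4 -2.2 -1.5] rows>= 0.1
```

>>> {"op": "jog_arm", "data": {
  "steps": "0 0 0 2 -2 -1 45;0 0 0 2 -2 -1 15;0 0 0 2 -2 -1 0;0 0 0 2 -2 -1 0;0 0 0 2 -2 -1 0;0 0 0 2 -2 -1 0;0 0 0 2 -2 -1 0"
}}

```text
time_s: 14.6
position: [0.6775, -0.2073, 0.0335]
tool_rot: [67.2, 89.7, -24.9]
wrist_force: [-0.2, 0.4, 5.6]
grip_width: 0.0088
```

>>> {"op": "jog_arm", "data": {
  "steps": "0 0 0 -10 0 0 0;0 0 0 -30 0 0 0;0 0 0 -60 0 0 0;0 0 0 -90 0 0 0;0 0 0 -110 0 0 0;0 0 0 -115 0 0 0;0 0 0 -115 0 0 0"
}}

```text
time_s: 15.18
position: [0.6772, -0.2072, 0.149]
tool_rot: [68.0, 89.6, -24.1]
wrist_force: [0.2, -0.6, -1.1]
grip_width: 0.009
```

```bash
cat >> h.py <<'E'
def binp(c,yaw,dx,z,g=.0325,yoff=0.):
    Rz=R.from_euler('z',yaw,degrees=True).as_matrix()
    return np.array([c[0],c[1],0])+Rz@np.array([dx+g,yoff,z]),tool(yaw)
E
python3 -c "
from h import *
p,Rt=binp((.5184,-.4144),-9.1,-.006,.12); print(p);delta(p,Rt)
p,d=optics.capture('side');p=p[120:280,200:460];cv2.imwrite('pics/s6.png',cv2.resize(p[:,:,::-1],None,fx=3,fy=3))
"
```

```text
[ 0.54456647 -0.41859119  0.12      ]
t 15.18 pos [ 0.6772 -0.2072  0.149 ] F [ 0.2 -0.6 -1.1] w 9.0
rv [ 0.123  0.002 -0.006] mm [  28.8 -125.1  216. ] rows>= 6.0
```

View pics/s6.png

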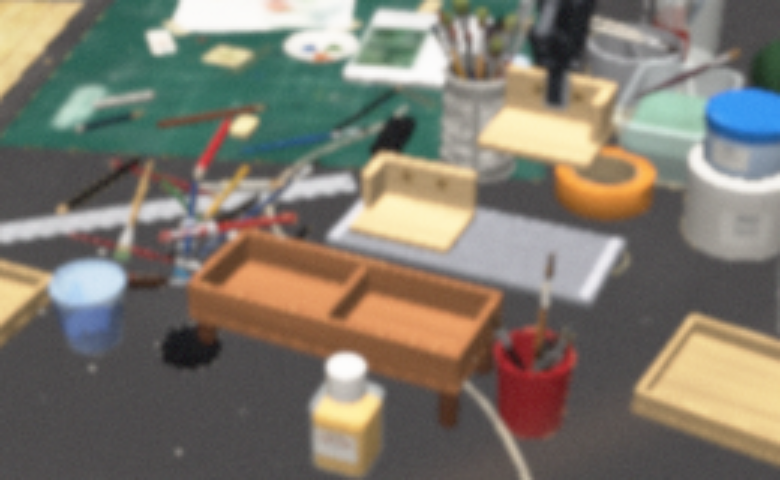

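>>> {"op": "jog_arm", "data": {
  "steps": "0.01 0 0 -10 -30 10 0;0.03 0 0 -10 -60 35 0;0.05 0 0 -10 -85 65 0;0.07 0 0 -10 -105 100 0;0.09 0 0 -5 -118 135 0;0.11 0 0 0 -125 170 0;0.123 0.002 -0.006 0 -125 200 0;0.123 0.002 -0.006 0 -125 216 0"
}}

```text
time_s: 15.9
position: [0.5414, -0.4212, 0.1437]
tool_rot: [-103.1, 89.5, 157.6]
wrist_force: [0.3, -0.4, -1.4]
grip_width: 0.0091
```

>>> {"op": "jog_arm", "data": {
  "steps": "0 0 0 0 0 0 0;0 0 0 0 0 0 0;0 0 0 0 0 0 0;0 0 0 0 0 0 0"
}}

```text
time_s: 16.23
position: [0.5438, -0.4161, 0.1464]
tool_rot: [-117.1, 89.7, 143.9]
wrist_force: [-0.7, 0.3, -1.5]
grip_width: 0.0093
```

```bash
python3 -c "
from h import *
p,Rt=binp((.5184,-.4144),-9.1,-.006,.04); print(p);delta(p,Rt)
p,d=optics.capture('side');p=p[120:300,380:540];cv2.imwrite('pics/s7.png',cv2.resize(p[:,:,::-1],None,fx=3.3,fy=3.3))
"
```

```text
[ 0.54456647 -0.41859119  0.04      ]
t 16.23 pos [ 0.5438 -0.4161  0.1464] F [-0.7  0.3 -1.5] w 9.3
rv [ 0.001 -0.003  0.005] mm [106.4   1.6   2.6] rows>= 2.6
```

View pics/s7.png

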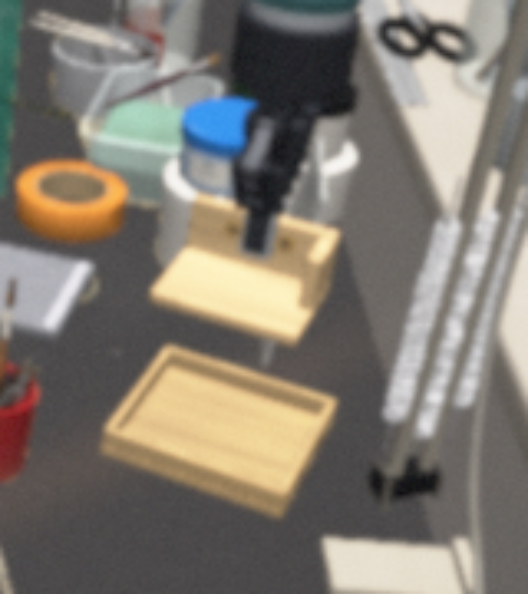

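>>> {"op": "jog_arm", "data": {
  "steps": "0 -0.003 0.005 25 1.5 2.5 0;0 -0.003 0.005 50 1.5 2.5 0;0 -0.003 0.005 70 1.5 2.5 0;0 -0.003 0.005 85 1.5 2.5 0;0 -0.003 0.005 95 1.5 2.5 0;0 -0.003 0.005 95 1.5 2.5 0;0 -0.003 0.005 95 1.5 2.5 0"
}}

```text
time_s: 16.87
position: [0.5447, -0.4201, 0.052]
tool_rot: [27.2, 89.9, -71.9]
wrist_force: [-1.1, 0.4, 0.2]
grip_width: 0.0089
```

```bash
python3 -c "
from h import *
p,Rt=binp((.5184,-.4144),-9.1,-.006,.029); print(p);delta(p,Rt)
"
```

```text
[ 0.54456647 -0.41859119  0.029     ]
t 16.87 pos [ 0.5447 -0.4201  0.052 ] F [-1.1  0.4  0.2] w 8.9
rv [ 0.     0.002 -0.001] mm [23.  -0.4 -1.5] rows>= 0.6
```

>>> {"op": "jog_arm", "data": {
  "steps": "0 0 0 8 0 -1.5 0;0 0 0 15 0 -1.5 0;0 0 0 20 0 -1.5 0;0 0 0 23 0 -1.5 0;0 0 0 23 0 -1.5 0;0 0 0 23 0 -1.5 0"
}}

```text
time_s: 17.37
position: [0.5445, -0.4194, 0.0287]
tool_rot: [25.1, 89.9, -74.1]
wrist_force: [-0.1, -0.2, -1.6]
grip_width: 0.0088
```

```bash
python3 -c "
from h import *
p,Rt=binp((.5184,-.4144),-9.1,-.006,.0275); print(p);delta(p,Rt)
"
```

```text
[ 0.54456647 -0.41859119  0.0275    ]
t 17.37 pos [ 0.5445 -0.4194  0.0287] F [-0.1 -0.2 -1.6] w 8.8
rv [-0.001  0.002 -0.001] mm [ 1.2 -0.  -0.8] rows>= 0.0
```

Lower the last 1.5 mm, release, withdraw.

>>> {"op": "jog_arm", "data": {
  "steps": "0 0 0 1.5 0 0 0;0 0 0 1.5 0 0 0;0 0 0 1.5 0 0 0;0 0 0 1.5 0 0 25;0 0 0 1.5 0 0 35;0 0 0 1.5 0 0 35;0 0 0 1.5 0 0 35"
}}

```text
time_s: 17.95
position: [0.5447, -0.4195, 0.0277]
tool_rot: [33.9, 89.8, -65.2]
wrist_force: [-0.4, -0.2, -1.0]
grip_width: 0.0347
```

>>> {"op": "jog_arm", "data": {
  "steps": "0 0 0 -10 0 0 40;0 0 0 -30 0 0 40;0 0 0 -60 0 0 40;0 0 0 -95 0 0 40;0 0 0 -130 0 0 40;0 0 0 -150 0 0 40;0 0 0 -160 0 0 40"
}}

```text
time_s: 18.53
position: [0.5459, -0.4202, 0.1928]
tool_rot: [49.5, 89.4, -49.6]
wrist_force: [0.7, -0.5, -0.2]
grip_width: 0.0394
```

```bash
python3 -c "
from h import *
p,d=optics.capture('side');p=p[120:300,380:540];cv2.imwrite('pics/s8.png',cv2.resize(p[:,:,::-1],None,fx=3.3,fy=3.3))
delta([.678,-.0815,.18],tool(-1.2)); print(telemetry.sense()['joint_positions'].round(1))
"
```

```text
t 18.58 pos [ 0.546  -0.4203  0.1929] F [ 0.7 -1.1  1.7] w 39.7
rv [-0.138  0.007 -0.008] mm [  11.1   76.5 -355.5] rows>= 8.7
[-43.3  26.5  75.   -0.1  77.9 -34.2]
```

View pics/s8.png

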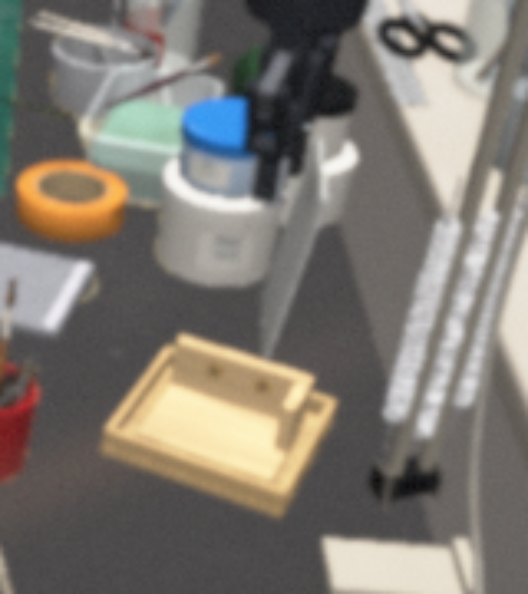

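>>> {"op": "jog_arm", "data": {
  "steps": "-0.015 0 0 0 5 -40 40;-0.03 0 0 0 15 -80 40;-0.05 0 0 0 25 -120 40;-0.07 0 0 0 35 -160 40;-0.09 0 0 5 45 -200 40;-0.11 0.003 -0.003 8 55 -240 40;-0.13 0.007 -0.008 11 65 -280 40;-0.138 0.007 -0.008 11 72 -320 40"
}}

```text
time_s: 19.25
position: [0.666, -0.1124, 0.1731]
tool_rot: [-121.0, 89.3, 147.8]
wrist_force: [0.6, -0.7, -0.3]
grip_width: 0.0399
```

```bash
python3 -c "
from h import *
delta([.678,-.0815,.13],tool(-1.2))
"
```

```text
t 19.25 pos [ 0.666  -0.1124  0.1731] F [ 0.6 -0.7 -0.3] w 39.9
rv [ 0.    -0.006  0.011] mm [ 43.2  11.8 -30.8] rows>= 1.3
```

>>> {"op": "jog_arm", "data": {
  "steps": "0 -0.006 0.011 10 8 -20 45;0 -0.006 0.011 25 12 -32 45;0 -0.006 0.011 40 12 -32 45;0 -0.006 0.011 43 12 -32 45;0 -0.006 0.011 43 12 -32 45;0 -0.006 0.011 43 12 -32 45"
}}

```text
time_s: 19.75
position: [0.6783, -0.083, 0.1323]
tool_rot: [77.3, 89.8, -14.0]
wrist_force: [-0.2, 0.3, 0.6]
grip_width: 0.0449
```

```bash
python3 -c "
from h import *
delta([.678,-.0815,.033],tool(-1.2))
"
```

```text
t 19.75 pos [ 0.6783 -0.083   0.1323] F [-0.2  0.3  0.6] w 44.9
rv [-0.001  0.001 -0.003] mm [99.3 -0.7 -1.5] rows>= 2.4
```

>>> {"op": "jog_arm", "data": {
  "steps": "0 0 0 25 0 -1 45;0 0 0 55 0 -1 45;0 0 0 80 0 -1 45;0 0 0 95 0 -1 45;0 0 0 99 0 -1 45;0 0 0 99 0 -1 45;0 0 0 99 0 -1 45"
}}

```text
time_s: 20.33
position: [0.6803, -0.0824, 0.0353]
tool_rot: [79.6, 89.6, -11.7]
wrist_force: [0.2, -0.8, 1.0]
grip_width: 0.0448
```

```bash
python3 -c "
from h import *
delta([.678,-.0815,.033],tool(-1.2))
"
```

```text
t 20.33 pos [ 0.6803 -0.0824  0.0353] F [ 0.2 -0.8  1. ] w 44.8
rv [-0.001  0.001 -0.007] mm [ 2.3 -2.3 -0.9] rows>= 0.1
```

>>> {"op": "jog_arm", "data": {
  "steps": "0 0 -0.005 2 -2 -1 45;0 0 -0.005 2 -2 -1 15;0 0 -0.005 2 -2 -1 0;0 0 -0.005 2 -2 -1 0;0 0 -0.005 2 -2 -1 0;0 0 -0.005 2 -2 -1 0;0 0 -0.005 2 -2 -1 0"
}}

```text
time_s: 20.92
position: [0.6781, -0.0807, 0.033]
tool_rot: [55.5, 89.9, -35.8]
wrist_force: [0.2, -1.2, 5.6]
grip_width: 0.0092
```

>>> {"op": "jog_arm", "data": {
  "steps": "0 0 0 -10 0 0 0;0 0 0 -30 0 0 0;0 0 0 -60 0 0 0;0 0 0 -90 0 0 0;0 0 0 -110 0 0 0;0 0 0 -130 0 0 0;0 0 0 -130 0 0 0"
}}

```text
time_s: 21.5
position: [0.6794, -0.0809, 0.1667]
tool_rot: [72.0, 89.6, -19.3]
wrist_force: [0.6, -0.2, -0.2]
grip_width: 0.0093
```

```bash
python3 -c "
from h import *
p,Rt=binp((.3683,.2427),-.8,-.004,.16); print(p);delta(p,Rt); print(telemetry.sense()['joint_positions'].round(1))
"
```

```text
[0.39679722 0.24230208 0.16      ]
t 21.5 pos [ 0.6794 -0.0809  0.1667] F [ 0.6 -0.2 -0.2] w 9.3
rv [-0.007  0.002 -0.007] mm [   3.9 -289.5 -317.1] rows>= 10.3
[-12.6  27.1  77.8  -0.1  74.7 -11.4]
```

>>> {"op": "jog_arm", "data": {
  "steps": "0 0 0 0 -20 -20 0;0 0 0 0 -45 -50 0;0 0 0 0 -72 -80 0;0 0 0 0 -100 -110 0;0 0 0 0 -127 -139 0;-0.004 0 -0.004 0 -154 -168 0;-0.007 0.002 -0.007 0 -181 -198 0;-0.007 0.002 -0.007 0 -208 -227 0"
}}

```text
time_s: 22.17
position: [0.4717, 0.1519, 0.1604]
tool_rot: [-95.9, 89.4, 173.3]
wrist_force: [1.0, 1.1, -1.3]
grip_width: 0.0089
```

```bash
python3 -c "
from h import *
p,Rt=binp((.3683,.2427),-.8,-.004,.15); print(p);delta(p,Rt)
"
```

```text
[0.39679722 0.24230208 0.15      ]
t 22.17 pos [0.4717 0.1519 0.1604] F [ 1.   1.1 -1.3] w 8.9
rv [-0.001 -0.001  0.01 ] mm [ 11.3 -76.1 -89.3] rows>= 2.8
```

>>> {"op": "jog_arm", "data": {
  "steps": "0 0 0.005 0 -25 -29 0;0 0 0.01 0 -50 -59 0;0 0 0.01 5 -68 -80 0;0 0 0.01 10 -76 -89 0;0 0 0.01 11 -76 -89 0;0 0 0.01 11 -76 -89 0;0 0 0.01 11 -76 -89 0"
}}

```text
time_s: 22.75
position: [0.4002, 0.2402, 0.151]
tool_rot: [94.3, 89.9, 3.4]
wrist_force: [0.2, -1.6, -0.8]
grip_width: 0.0091
```

```bash
python3 -c "
from h import *
p,d=optics.capture('side');p=p[120:300,100:300];cv2.imwrite('pics/s9.png',cv2.resize(p[:,:,::-1],None,fx=3.3,fy=3.3))
p,Rt=binp((.3683,.2427),-.8,-.004,.05); print(p);delta(p,Rt)
"
```

```text
[0.39679722 0.24230208 0.05      ]
t 22.8 pos [0.4005 0.2401 0.1512] F [ 0.6 -0.7 -1.5] w 8.7
rv [-0.002 -0.001 -0.003] mm [101.2  -4.   -2. ] rows>= 2.4
```

View pics/s9.png

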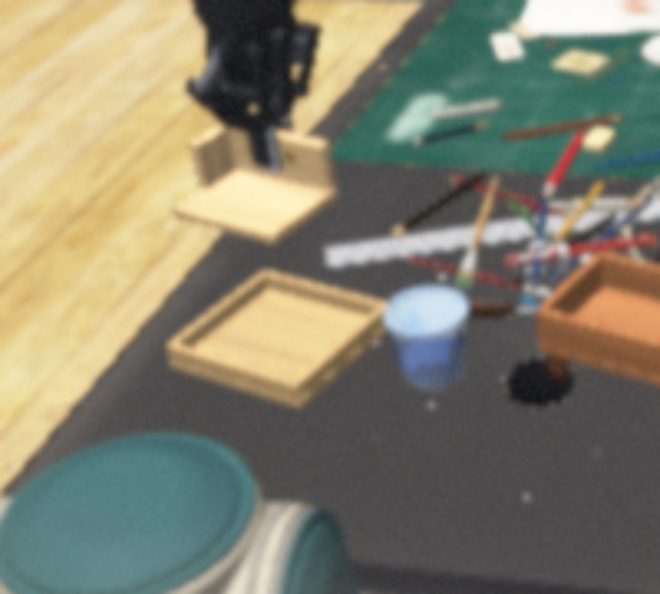

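>>> {"op": "jog_arm", "data": {
  "steps": "0 0 0 25 -3.5 -2 0;0 0 0 55 -3.5 -2 0;0 0 0 80 -3.5 -2 0;0 0 0 95 -3.5 -2 0;0 0 0 101 -3.5 -2 0;0 0 0 101 -3.5 -2 0;0 0 0 101 -3.5 -2 0"
}}

```text
time_s: 23.38
position: [0.3974, 0.2429, 0.0509]
tool_rot: [115.2, 89.8, 24.3]
wrist_force: [-0.2, -0.9, -1.6]
grip_width: 0.009
```

```bash
python3 -c "
from h import *
p,Rt=binp((.3683,.2427),-.8,-.004,.028); print(p);delta(p,Rt)
"
```

```text
[0.39679722 0.24230208 0.028     ]
t 23.38 pos [0.3974 0.2429 0.0509] F [-0.2 -0.9 -1.6] w 9.0
rv [-0.002 -0.001 -0.003] mm [22.9 -0.7  0.6] rows>= 0.5
```

>>> {"op": "jog_arm", "data": {
  "steps": "0 0 0 8 0 0 0;0 0 0 15 0 0 0;0 0 0 20 0 0 0;0 0 0 23 0 0 0;0 0 0 23 0 0 0;0 0 0 23 0 0 0"
}}

```text
time_s: 23.88
position: [0.3962, 0.2433, 0.0274]
tool_rot: [118.1, 89.8, 27.3]
wrist_force: [0.3, -0.7, -1.2]
grip_width: 0.0091
```

```bash
python3 -c "
from h import *
p,Rt=binp((.3683,.2427),-.8,-.004,.027); print(p);delta(p,Rt)
"
```

```text
[0.39679722 0.24230208 0.027     ]
t 23.88 pos [0.3962 0.2433 0.0274] F [ 0.3 -0.7 -1.2] w 9.1
rv [-0.    -0.001 -0.002] mm [0.4 0.6 1. ] rows>= 0.0
```

>>> {"op": "jog_arm", "data": {
  "steps": "0 0 0 0.5 0 0 0;0 0 0 0.5 0 0 0;0 0 0 0.5 0 0 25;0 0 0 0.5 0 0 35;0 0 0 0.5 0 0 35;0 0 0 0.5 0 0 35"
}}

```text
time_s: 24.38
position: [0.3963, 0.2433, 0.0271]
tool_rot: [118.2, 89.8, 27.4]
wrist_force: [0.7, 0.5, 0.6]
grip_width: 0.0347
```

>>> {"op": "jog_arm", "data": {
  "steps": "0 0 0 -10 0 0 40;0 0 0 -30 0 0 40;0 0 0 -60 0 0 40;0 0 0 -95 0 0 40;0 0 0 -130 0 0 40;0 0 0 -160 0 0 40;0 0 0 -180 0 0 40;0 0 0 -180 0 0 40"
}}

```text
time_s: 25.05
position: [0.3985, 0.2442, 0.2118]
tool_rot: [114.9, 89.3, 24.1]
wrist_force: [1.1, 0.2, 0.2]
grip_width: 0.0401
```

>>> {"op": "jog_arm", "data": {
  "steps": "0 0 0 -20 10 -40 40;0 0 0 -20 20 -80 40;0 0 0 -20 20 -120 40;0 0 0 -20 20 -160 40;0 0 0 -20 20 -200 40;0 0 0 -20 20 -220 40;0 0 0 -20 20 -220 40;0 0 0 -20 20 -220 40"
}}

```text
time_s: 25.72
position: [0.4182, 0.463, 0.2255]
tool_rot: [14.8, 89.9, -75.9]
wrist_force: [0.6, -0.5, 0.1]
grip_width: 0.0399
```

```bash
python3 -c "
from h import *
delta([.4,.4,.2],tool(0))
p,d=optics.capture('top');cv2.imwrite('pics/t9.png',p[:,:,::-1]);W=cloud('top',d);X,Y,Z=W[...,0],W[...,1],W[...,2]
def f(nm,m):
  q=W[m]; r=cv2.minAreaRect((q[:,:2]*1000).astype(np.float32));print(nm,len(q),np.round(r[0],1),np.round(r[1],1),round(r[2],1),'z',np.percentile(q[:,2],[5,50,95]).round(4))
L=(X>.3)&(X<.44)&(Y>.17)&(Y<.32); Rr=(X>.45)&(X<.59)&(Y>-.49)&(Y<-.34)
for nm,m in(('L',L),('R',Rr)):
  f(nm+' top',m&(Z>.045)&(Z<.08)); f(nm+' all>12',m&(Z>.0125)&(Z<.03))
  q=W[m&(Z>.0125)&(Z<.019)]; print(nm,'base?',len(q))
f('cup',(X>.3)&(X<.46)&(Y>.05)&(Y<.16)&(Z>.03)); f('ink',(X>.27)&(X<.37)&(Y>-.2)&(Y<-.1)&(Z>.03))
p,d=optics.capture('side');cv2.imwrite('pics/s10.png',p[:,:,::-1])
"
```

```text
t 25.72 pos [0.4182 0.463  0.2255] F [ 0.6 -0.5  0.1] w 39.9
rv [-0.012  0.001 -0.   ] mm [ 25.6 -17.4  63.2] rows>= 1.7
L top 252 [379.4 242.5] [ 43.8 101.3] 0.5 z [0.0494 0.0547 0.0571]
L all>12 1424 [368.2 243.3] [132.8 122.2] 89.6 z [0.0132 0.0162 0.0229]
L base? 1030
R top 264 [ 527.  -417.8] [99.8 44.6] 80.7 z [0.0468 0.0552 0.0579]
R all>12 1450 [ 518.8 -414.6] [133.2 122.4] 81.0 z [0.0133 0.0167 0.0235]
R base? 1010
cup 559 [386.  107.7] [62.3 63.4] 28.5 z [0.0555 0.0586 0.0613]
ink 349 [ 334.9 -156.1] [43.1 43.9] 0.4 z [0.0514 0.0598 0.0889]
```

View pics/t9.png

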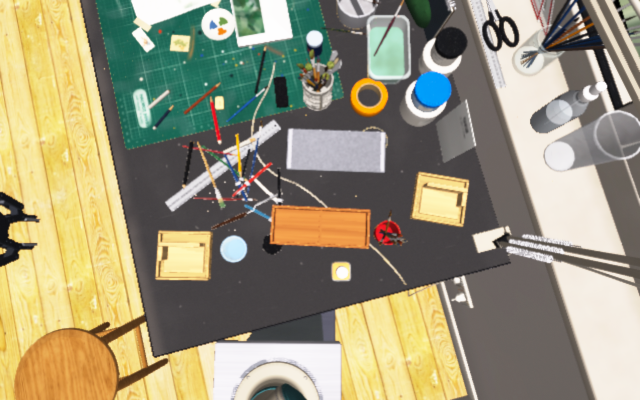

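View pics/s10.png

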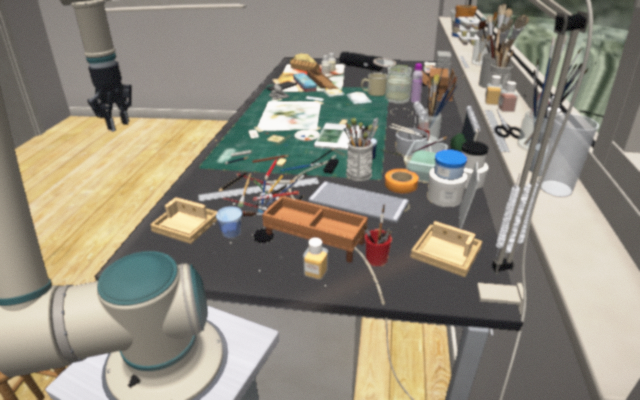

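>>> {"op": "jog_arm", "data": {
  "steps": "0 0 0 0 0 0 40;0 0 0 0 0 0 40;0 0 0 0 0 0 40;0 0 0 0 0 0 40;0 0 0 0 0 0 40"
}}

```text
time_s: 26.23
position: [0.4191, 0.4622, 0.2277]
tool_rot: [119.6, 89.8, 28.8]
wrist_force: [0.4, -0.1, -0.6]
grip_width: 0.0398
```

```bash
python3 -c "
from h import *
print(bot.close_job())"
```

```text
the job is handed in; nothing more can be done
None
```

Both rests are standing in their bins, and I handed the job in at about 26 s of the 72 s allowed. No verdict was reported.

**On the way:** I took each rest out by its base board, leaned it about 36° on the grey board and let it topple onto its base. I did not read tilts there, but a side picture showed both standing and let go at about 12 s. They stayed that way for at least a second before I touched one again.

**At the end:** I gripped each rest by its back board, set the left-hand one in the left bin and the right-hand one in the right bin, then drew the arm clear.

**Last checks (top and side pictures):**
- **Rests:** both look flat and upright. Base tops measured about 16 mm and board tops about 55 mm above the desk, which fits a rest flat on the bin floor. By my estimate the centres are within about 10 mm of the bin middles.
- **Bystanders:** the paint cup and ink bottle measured within about 0.2 mm of where they started.
- **Robot:** the arm was clear, with wrist force near zero.

No check failed. The two cameras disagreed by about 2 mm on the rests' positions, within the stated calibration.

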